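Slide a flush gauge plate out of its tray and load it into the checking block

ROBOT

A 6-joint arm with a two-finger parallel gripper is mounted at the origin on a cart in front of the work surface, level with it; the furniture and walls round the work are solid. World frame = base frame: x ahead of the robot, y to its left, z up, the work surface at z = 0. Lengths are in m, angles in rad, forces in N, time in s.
With the tool pointing down it reaches from about 0.3 to 0.95 m from the base axis. Payload 3.1 kg.
Tool frame: the origin (TCP) lies midway between the tips of the shut fingers; the grasp point (between the pads) lies 19 mm behind it (bot.hold_point_z is the distance from the TCP to the grasp point, in m); x points along the fingers, z is the direction in which the jaws open and shut, and the axes are right-handed (so a half turn about x gives the same grasp; the last joint's range is limited). The gripper opens to 85 mm and grips with 20 to 120 N. Pads are 22 mm wide; open, the fingers measure 114 mm over their backs; the gripper's body (76 mm by 85 mm) begins 54 mm behind the grasp point. The pads swing forward as they close: fully open they stand 13 mm farther back than shut.
Start: joints at [-1.184, 0.308, 1.634, -0, 1.2, -0.07], TCP at [0.276, -0.561, 0.231] pointing down, gripper open.
Joint ranges: [-3.06, 3.06], [-0.79, 1.96], [0.05, 2.63], [-1.19, 4.34], [0.05, 2.64], [-2.94, 2.94]. Speed limits (rad/s): [2.79, 2.79, 3.14, 3.14, 3.14, 3.14].

INTERFACE

Orientations are given as a rotation vector (axis times angle).
In Python, from plant import bot gives the robot as it stands.
- The arm moves only by the tool servo_tool, never from a script. Its argument "steps" is a list of rows, each an object of numbers: "grip": the opening in per cent of the stroke, from 0 (shut) to 100 (fully open); "tx", "ty", "tz": the shift along the tool's x, y, z in mm; "ax", "ay", "az": the turn, a rotation vector about the tool's x, y, z in degrees. A call has 1 to 10 rows; each row shifts and turns the commanded pose from where the row before left it, along the tool's axes as they then stand; what a row does not reach is not made up. A row lasts 1/10 s, in which the tool goes at most 50 mm and 8.59 degrees, less where a joint would pass 70% of its speed; a pose out of reach is approached as far as the arm can. A call is refused whole if a number of a shift passes 50 or a number of a turn 8.59, either way. A call with a gripper value outside its range is refused whole. The fingers move at their own pace and stop on an object; "grip_force" is the grip in N (left out, the last holds). Time passes only in rows, so rows that do not move let the fingers close. It gives the time, the measured TCP pose, the force and the opening at its end, in the units of the state.
- bot.sense(): the state, without advancing time (a new reading comes with each control period).
- bot.read_camera(name): name is "scene" or "side" or "wrist"; returns the picture (384x512x3 uint8, red, green, blue); there is no depth.
- bot.camera_model(name): a dict with "camera_matrix" (3x3 intrinsics, pixels), "world_to_cam" (4x4, takes a point from world to camera coordinates). Camera axes: x right, y down, z forward; pixel columns grow to the right and rows downward; lengths in m; the calibration is good to about 2 mm. A picture is of the moment at which its call begins: read the wrist's pose just before it. camera_model takes no time and is no camera call; for the wrist camera it gives the pose at the moment of the call.
- bot.sign_off(): hands the job in, once; it reports no verdict.
The state is a dict: "t": time; "joint_pos": joint angles; "qvel": joint speeds; "joint_efforts": joint torques, N m; "tcp_pos": TCP position; "eef_rot": TCP orientation; "contact_force": force on the tool from outside, world axes, zero at the start; "ft_torque": the same for the moment, N m; "width": opening from 0.0 (shut) to 1.0 (fully open).
Only numpy, scipy, OpenCV 4.12 (cv2) and the standard library are available. Lean on these libraries where they do the work, as an engineer would, in place of code of your own. Each camera call takes 0.05 s, during which the arm holds its last target.

TASK

The brass gauge plate lies sunk in the blue tray with no side to take hold of: press on its top, just hard enough to overcome the two sprung shoes that hold it, and slide it out of the tray's open end until a quarter to a third of its length overhangs, lying flat. Then pinch the overhanging part by its two sides, carry it to the aluminium checking block, lay it flat between the dark guides and push it gently home until you feel it bear against the black stop, and let go. Never lean hard (no more than 20 N) on the plate, the tray or the block, do not drop the plate, and leave the other things where they are.

Things in the scene. Friction and masses are not known exactly. Their poses are not given: they have to be found in the camera images.
- plate_center (a point): Centre (half-way up) of the loose brass gauge plate: 120 mm long (its x), 48 mm wide (its y), 3 mm thick, 0.1 to 0.2 kg, slick underside, grippy top; two thin dark lines across its top. It starts flat in the tray's channel, 3 to 12 mm from the back wall. Its x axis points away from the tray's open end.
- tray_lip (a point): Point on the fixed blue tray: middle of the channel's open end, at the channel's floor, 50 mm above the table, on the tray's upright front face. x points along the channel into the tray, y to the left across it, z up. In front (negative x) is free air.
- seat_stop (a point): Point on the fixed aluminium checking block: foot of the black stop's front face, mid-width, at the seat's floor, 50 mm above the table. x points into the stop, y left, z up. The floor runs 78 mm from the block's upright open front (x = -78 mm) to the stop (x = 0): a plate that is home overhangs the front by 42 mm.
- tray: The blue tray, 172 mm long (x), 86 mm wide, fastened down; origin on the table under its middle, 86 mm behind the open end; axes as its lip point. Its channel is 160 mm long to the back wall (12 mm high) and 53 mm wide between side rails 3 mm high, flush with the plate's top. Its dark floor is sprung: it gives about 1 mm per 40 N.
- seat: The aluminium checking block, 120 mm long (x), 110 mm wide, fastened down; origin on the table under its middle, 60 mm behind its front face; axes as the stop point. Two dark guides 10 mm high leave 52 mm between them, flared over the front 20 mm. The stop is 22 mm high, 90 mm wide, with two 5 mm screw heads on top.
- stop: The black stop, part of the checking block; origin on the table under the block's middle, axes as the stop point; its front face lies 18 mm beyond the origin (+x). It is cushioned: gives about 1 mm per 15 N and springs back. Home means the plate bears on it with a light push (about 5 to 10 N).
- shoes (a point): Middle between two small black sprung shoes let into the tray's side rails, at floor level, 106 mm in from the open end; x, y, z as the lip point. They press on the plate's sides and hold it back with about 3 to 5 N until some 25 mm overhang, then it is free. A press of about 9 to 14 N on its top drags it by friction; less slips.
- tray_floor: The dark steel floor of the tray's channel, 160 mm long, 51 mm wide; origin at the middle of its top face, 80 mm behind the open end; sprung downwards, about 1 mm per 40 N.
- plate: The brass gauge plate; origin at the centre of its underside. Same axes as its centre point.
- block: Bystander: loose grey steel setup block with four holes, 50x50x25 mm; origin at the centre of its underside.
- ring: Bystander: loose steel ring gauge, 38 mm across, 12 mm high; origin at the centre of its underside.
- glue: Bystander: loose glue pot, 57 mm across, 62 mm high; origin at the centre of its underside.

How it is judged:
On the way, in this order (a step that is already met when the one before it is completed fails the run):
1. the plate lies flat in the tray's channel with 18 to 56 mm of its length standing out over the open end (x of plate_center in the frame of tray_lip between 0.004 and 0.042 m and z of plate_center in the frame of tray_lip between -0.001 and 0.004 m and angle between plate_center's own z axis and vertical below 0.05 rad), for 0.2 s.
2. the plate lies in the seat between the guides and is pushed against the black stop with at least 3 N (x of plate_center in the frame of seat_stop above -0.0625 m and z of plate_center in the frame of seat_stop below 0.005 m and contact force between plate and stop above 3 N), for 0.1 s.
At the end, for the whole second after the job is handed in: The plate rests flat on the seat's floor between the guides (within 4 mm of the middle, turned by less than 0.08 rad), its end within 3 mm of the black stop, released and at rest (x of plate_center in the frame of seat_stop between -0.063 and -0.055 m and y of plate_center in the frame of seat_stop between -0.004 and 0.004 m and z of plate_center in the frame of seat_stop between -0.001 and 0.004 m and angle between the x axis of plate_center and the x axis of seat_stop, either way round below 0.08 rad and angle between plate_center's own z axis and vertical below 0.05 rad and linear speed of plate below 0.01 m/s and contact force between plate and the fingers below 0.05 N); the robot touches nothing.
It fails at once if the plate is pressed on the tray's floor with more than 20 N (contact force between plate and tray_floor above 20 N).
It fails at once if the plate is pressed against the checking block with more than 20 N (contact force between plate and seat above 20 N).
It fails at once if the robot pushes on the tray or the checking block with more than 20 N (contact force between any of the arm, the fingers and tray above 20 N or contact force between any of the arm, the fingers and seat above 20 N).
It fails at once if the plate is dropped below the level of tray and block (height (world z) of plate_center below 0.035 m).
It fails at once if a bystander is moved more than 15 mm (distance of any of block, ring, glue from where it was at the start of the episode above 0.015 m).
It also fails if it takes over 72 s, if anything falls off the work surface, if the arm or the gripper's body presses on something with over 40 N, if the wrist force passes 120 N, or if a joint passes its speed limit or range.

## Working session

There is one attempt and no reset: what is moved stays moved. The work goes in short steps, Python scripts to look and compute and a tool call to move; the robot and the scene stay as the last step left them, time stands still between calls to the robot, and variables do not carry over. Pictures are saved under pics/ and viewed, and the job is handed in when it is done.

Besides the shell and the picture viewer there is one more tool, called as a command line: name --argument value ..., lists and objects as JSON in quotes. servo_tool: Moves the arm, as the interface text tells. Its arguments: {"type":"object","properties":{"steps":{"type":"array","items":{"type":"object","properties":{"grip":{"type":"number"},"tx":{"type":"number"},"ty":{"type":"number"},"tz":{"type":"number"},"ax":{"type":"number"},"ay":{"type":"number"},"az":{"type":"number"}}}},"grip_force":{"type":"number"}},"required":["steps"]}

```bash
ls; mkdir -p pics
python3 - <<'E'
from plant import bot
import cv2, numpy as np
print(bot.sense())
for n in ["scene","side","wrist"]:
    m=bot.camera_model(n); print(n,m)
    im=bot.read_camera(n); cv2.imwrite(f"pics/{n}0.png",im[:,:,::-1])
E
```

```text
pics
{'t': 0.0, 'joint_pos': array([-1.18370935e+00,  3.09028932e-01,  1.63519846e+00,  1.06461677e-05,
        1.19970357e+00, -6.97008298e-02]), 'qvel': array([ 0.00044933,  0.00041448,  0.00118126, -0.00077539,  0.00138176,
       -0.00023217]), 'joint_efforts': array([ 7.25174527e-05, -4.15258884e+01, -2.76664209e+01, -1.96805627e-05,
        1.03351433e-02, -2.30040946e-06]), 'tcp_pos': array([ 0.27533085, -0.56016129,  0.23002651]), 'eef_rot': array([ 0.86786979,  1.39325851, -0.86560821]), 'contact_force': array([0.86772498, 0.51856842, 0.3156754 ]), 'ft_torque': array([-0.04763372,  0.01852714,  0.02332589]), 'width': 1.000880163772211}
scene {'camera_matrix': array([[456.6031357 ,   0.        , 254.38801317],
       [  0.        , 456.6031357 , 188.38109463],
       [  0.        ,   0.        ,   1.        ]]), 'world_to_cam': array([[-0.80661695, -0.59079958,  0.01802616,  0.49869454],
       [-0.4120806 ,  0.54022557, -0.7337206 ,  0.31431738],
       [ 0.42374363, -0.5992597 , -0.67921215,  0.79725617],
       [ 0.        ,  0.        ,  0.        ,  1.        ]])}
side {
[... 174 characters left out ...]
orld_to_cam': array([[-0.88259493, -0.46950761,  0.02426497,  0.52950481],
       [-0.19260429,  0.31401623, -0.92967596,  0.18312829],
       [ 0.42887034, -0.82520083, -0.36757832,  0.81128541],
       [ 0.        ,  0.        ,  0.        ,  1.        ]])}
wrist {'camera_matrix': array([[326.07926936,   0.        , 256.49098349],
       [  0.        , 326.07926936, 186.68243153],
       [  0.        ,   0.        ,   1.        ]]), 'world_to_cam': array([[ 0.44148732, -0.89726303, -0.00282827, -0.62448634],
       [-0.86256558, -0.42527878,  0.27407769, -0.03518092],
       [-0.24712259, -0.11856225, -0.96170339,  0.37825231],
       [ 0.        ,  0.        ,  0.        ,  1.        ]])}
```

View pics/scene0.png

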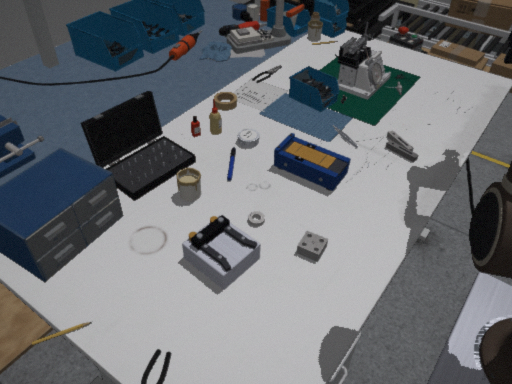

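View pics/side0.png

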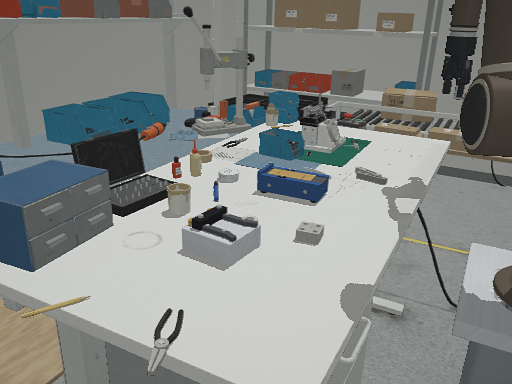

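View pics/wrist0.png

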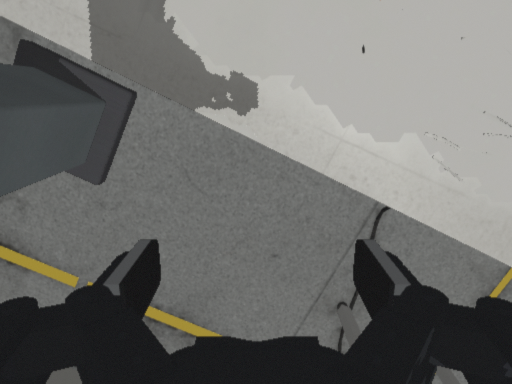

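The scene view shows the tray at about (311,161), the seat block at (221,250), the grey block at (312,245) and the ring at (257,217). I'll zoom in.

```bash
cat > h.py <<'E'
from plant import bot
import cv2, numpy as np
from scipy.spatial.transform import Rotation as R
def ray(m,u,v,z):
    K=m["camera_matrix"];T=m["world_to_cam"];Rm=T[:3,:3];c=-Rm.T@T[:3,3]
    d=Rm.T@np.linalg.inv(K)@np.array([u,v,1.]);return c+d*(z-c[2])/d[2]
def proj(m,p):
    T=m["world_to_cam"];q=T[:3,:3]@np.asarray(p)+T[:3,3];q=m["camera_matrix"]@q;return q[:2]/q[2]
def tri(m1,p1,m2,p2):
    P=lambda m:m["camera_matrix"]@m["world_to_cam"][:3]
    X=cv2.triangulatePoints(P(m1),P(m2),np.array(p1,float).reshape(2,1),np.array(p2,float).reshape(2,1));return (X[:3]/X[3]).ravel()
E
python3 - <<'E'
import cv2,numpy as np
a=cv2.imread('pics/scene0.png');b=cv2.imread('pics/side0.png')
c=[a[130:190,270:354],a[210:285,175:265],b[160:204,250:334],b[200:268,178:268]]
c=[cv2.resize(x,(400,300) ,interpolation=cv2.INTER_CUBIC) for x in c]
cv2.imwrite('pics/z0.png',np.vstack([np.hstack(c[:2]),np.hstack(c[2:])]))
E
```

```text
(no output)
```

View pics/z0.png

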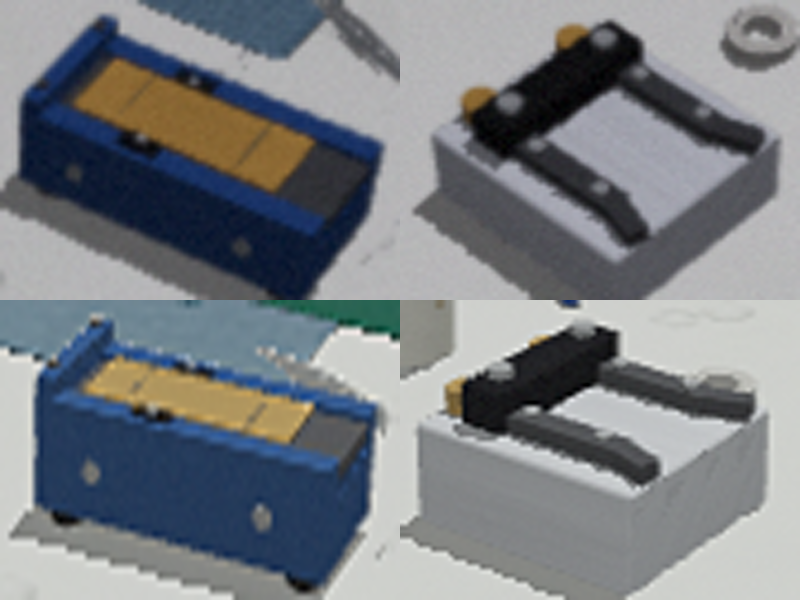

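Run:
```python
from h import *
m=bot.camera_model("scene")
f=lambda x,y,z:print((x,y),ray(m,270+x/4.762,130+y/5,z).round(4))
print('tray open corners');f(383,148,.053);f(318,240,.053)
print('back');f(100,25,.062);f(25,100,.062)
print('plate');f(118,62,.053);f(75,104,.053);f(318,140,.053);f(278,190,.053)
g=lambda x,y,z:print((x,y),ray(m,175+x/4.444,210+y/4,z).round(4))
print('seat front');g(380,140,.05);g(228,262,.05);g(35,140,.05)
for u,v in((312,240),(257,215),(190,180)):print(ray(m,u,v,.02).round(3))
```

```text
tray open corners
(383, 148) [ 0.51   -0.2525  0.053 ]
(318, 240) [ 0.5037 -0.171   0.053 ]
back
(100, 25) [ 0.6763 -0.2381  0.062 ]
(25, 100) [ 0.6732 -0.161   0.062 ]
plate
(118, 62) [ 0.6573 -0.2278  0.053 ]
(75, 104) [ 0.6565 -0.1843  0.053 ]
(318, 140) [ 0.54   -0.2374  0.053 ]
(278, 190) [ 0.5376 -0.1909  0.053 ]
seat front
(380, 140) [0.5291 0.1023 0.05  ]
(228, 262) [0.5371 0.2028 0.05  ]
(35, 140) [0.6543 0.1969 0.05  ]
[0.463 0.003 0.02 ]
[0.601 0.015 0.02 ]
[0.8   0.018 0.02 ]
```

```bash
cat >> h.py <<'E'
def plan(target,yaw,sgn=1,n=None):
    """target TCP pos; tool x down, tool z = sgn*(left of heading yaw)"""
    s=bot.sense();p=s["tcp_pos"];R0=R.from_rotvec(s["eef_rot"]).as_matrix()
    x=np.array([0,0,-1.]);z=sgn*np.array([-np.sin(yaw),np.cos(yaw),0]);y=np.cross(z,x)
    R1=np.stack([x,y,z],1)
    d=R0.T@(np.array(target)-p)*1000
    r=np.degrees(R.from_matrix(R0.T@R1).as_rotvec())
    print("tcp",p.round(4),"d_tool mm",d.round(1),"rot deg",r.round(2),"F",s["contact_force"].round(2),"t",round(s["t"],2))
    return d,r
E
python3 - <<'E'
from h import *
m=bot.camera_model("wrist");T=m["world_to_cam"];c=-T[:3,:3].T@T[:3,3]
s=bot.sense();R0=R.from_rotvec(s["eef_rot"]).as_matrix();print(R0.round(3));print("cam in tool",(R0.T@(c-s["tcp_pos"])).round(3), "view dir tool",(R0.T@T[2,:3]).round(3))
plan([.53,-.21,.25],.06,1);plan([.53,-.21,.25],.06,-1)
E
```

```text
[[-0.001  0.897  0.441]
 [ 0.002  0.441 -0.897]
 [-1.     0.    -0.002]]
cam in tool [-0.141  0.07   0.001] view dir tool [ 0.962 -0.274 -0.001]
tcp [ 0.2754 -0.5603  0.2303] d_tool mm [ -19.3  383.  -202.1] rot deg [-1.5726e+02 -2.0000e-02 -1.4000e-01] F [ 0.27 -0.36 -0.11] t 0.15
tcp [ 0.2754 -0.5603  0.2303] d_tool mm [ -19.3  383.  -202.1] rot deg [ 2.274e+01 -1.000e-01  1.000e-02] F [ 0.27 -0.36 -0.11] t 0.15
```

servo_tool --steps '[{"tx": -2, "ty": 44.5, "tz": -17.1, "grip": 0}, {"tx": -2, "ty": 44.5, "tz": -17.1}, {"tx": -2, "ty": 44.5, "tz": -17.1}, {"tx": -2, "ty": 44.5, "tz": -17.1}, {"tx": -2, "ty": 44.5, "tz": -17.1}, {"tx": -2, "ty": 44.5, "tz": -17.1}, {"tx": -2, "ty": 44.5, "tz": -17.1}, {"tx": -2, "ty": 44.5, "tz": -17.1}, {"tx": -2, "ty": 44.5, "tz": -17.1}, {"tx": -2, "ty": 44.5, "tz": -17.1}]'

```text
invalid input at $.steps[0]: expected keys grip, tx, ty, tz, ax, ay, az
```

servo_tool --steps '[{"ax": 7.6}, {"ax": 7.6}, {"ax": 7.6}, {}, {}, {}]'

```text
invalid input at $.steps[0]: expected keys grip, tx, ty, tz, ax, ay, az
```

Run:
```python
from h import *
plan([.60,-.21,.25],.06,-1)
m=bot.camera_model("wrist");np.save('m1.npy',m,allow_pickle=True)
im=bot.read_camera("wrist"); cv2.imwrite("pics/w1.png",im[:,:,::-1])
print(bot.sense()["width"])
```

```text
tcp [ 0.2754 -0.5603  0.2303] d_tool mm [ -19.3  445.8 -171.3] rot deg [ 2.274e+01 -1.000e-01  1.000e-02] F [ 0.27 -0.36 -0.11] t 0.15
0.9997393126261158
```

View pics/w1.png

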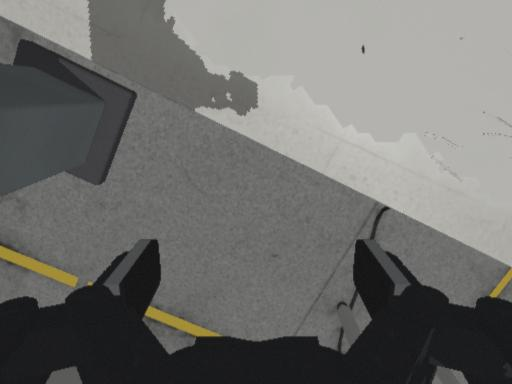

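The rows need all seven keys, so nothing moved and the picture is the same as before. I'll resend with full rows.

servo_tool --steps '[{"grip": 0, "tx": -2, "ty": 44.5, "tz": -17.1, "ax": 0, "ay": 0, "az": 0}, {"grip": 0, "tx": -2, "ty": 44.5, "tz": -17.1, "ax": 0, "ay": 0, "az": 0}, {"grip": 0, "tx": -2, "ty": 44.5, "tz": -17.1, "ax": 0, "ay": 0, "az": 0}, {"grip": 0, "tx": -2, "ty": 44.5, "tz": -17.1, "ax": 0, "ay": 0, "az": 0}, {"grip": 0, "tx": -2, "ty": 44.5, "tz": -17.1, "ax": 0, "ay": 0, "az": 0}, {"grip": 0, "tx": -2, "ty": 44.5, "tz": -17.1, "ax": 0, "ay": 0, "az": 0}, {"grip": 0, "tx": -2, "ty": 44.5, "tz": -17.1, "ax": 0, "ay": 0, "az": 0}, {"grip": 0, "tx": -2, "ty": 44.5, "tz": -17.1, "ax": 0, "ay": 0, "az": 0}, {"grip": 0, "tx": -2, "ty": 44.5, "tz": -17.1, "ax": 0, "ay": 0, "az": 0}, {"grip": 0, "tx": -2, "ty": 44.5, "tz": -17.1, "ax": 0, "ay": 0, "az": 0}]'

```text
t: 1.2
tcp_pos: [0.6006, -0.2095, 0.2512]
eef_rot: [0.866, 1.392, -0.867]
contact_force: [0.3, -0.2, 0.4]
width: 0.001
```

servo_tool --steps '[{"grip": 0, "tx": 0, "ty": 0, "tz": 0, "ax": 7.6, "ay": 0, "az": 0}, {"grip": 0, "tx": 0, "ty": 0, "tz": 0, "ax": 7.6, "ay": 0, "az": 0}, {"grip": 0, "tx": 0, "ty": 0, "tz": 0, "ax": 7.6, "ay": 0, "az": 0}, {"grip": 0, "tx": 0, "ty": 0, "tz": 0, "ax": 0, "ay": 0, "az": 0}, {"grip": 0, "tx": 0, "ty": 0, "tz": 0, "ax": 0, "ay": 0, "az": 0}, {"grip": 0, "tx": 0, "ty": 0, "tz": 0, "ax": 0, "ay": 0, "az": 0}]'

```text
t: 1.8
tcp_pos: [0.5994, -0.2113, 0.2512]
eef_rot: [1.165, 1.237, -1.165]
contact_force: [-0.0, 0.1, 0.4]
width: 0.0
```

Run:
```python
from h import *
plan([.60,-.21,.25],.06,-1)
m=bot.camera_model("wrist");np.save('m1.npy',m,allow_pickle=True)
im=bot.read_camera("wrist"); cv2.imwrite("pics/w1.png",im[:,:,::-1])
print(bot.sense()["width"])
```

```text
tcp [ 0.5994 -0.2113  0.2512] d_tool mm [ 1.2  0.6 -1.3] rot deg [ 0.02 -0.01  0.01] F [-0.04  0.09  0.35] t 1.8
0.0012553122605298557
```

View pics/w1.png

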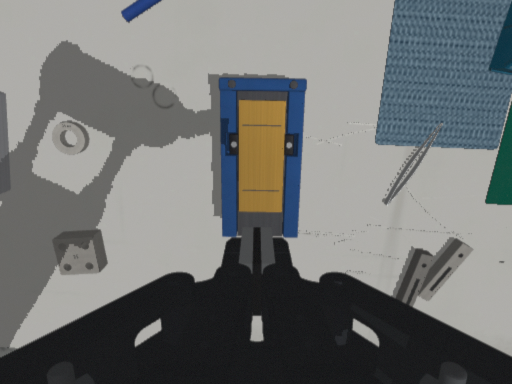

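The wrist view shows the whole tray: rails from (222,90) to (300,237), the brass plate from (239,100) to (283,213), and the shoes at (233,144) and (291,145). Next I'll measure the plate and tray.

Run:
```python
from h import *
m=np.load('m1.npy',allow_pickle=True).item()
im=cv2.imread('pics/w1.png');hsv=cv2.cvtColor(im,cv2.COLOR_BGR2HSV)
pm=cv2.inRange(hsv,(10,100,80),(30,255,255));
pm=cv2.morphologyEx(pm,cv2.MORPH_CLOSE,np.ones((7,7)))
c=max(cv2.findContours(pm,0,1)[0],key=cv2.contourArea)
r=cv2.minAreaRect(c);b=cv2.boxPoints(r);print(r)
W=np.array([ray(m,*p,.053) for p in b]);print(W.round(4),"ctr",W.mean(0).round(4))
print([np.linalg.norm(W[i]-W[i-1]).round(4) for i in range(4)])
bm=cv2.inRange(hsv,(105,150,40),(125,255,255))
# rails outer edges row by row at rail top (z=.053)
L=[];Rr=[]
for v in range(160,232,4):
    u=np.where(bm[v,200:330]>0)[0]+200
    L.append([u.min()-.5+.5,v]);Rr.append([u.max()+.5,v])
    if v%16==0: print(v,u.min(),u.max(),np.where(np.diff(u)>1)[0], [ (u[i],u[i+1]) for i in np.where(np.diff(u)>1)[0]])
for E in(L,Rr):
    P=np.array([ray(m,u,v,.053) for u,v in E]);k=np.polyfit(P[:,0],P[:,1],1);print(k, np.polyval(k,[.51,.6]))
for u in list(range(224,236,2))+list(range(286,298,2)):
    v=np.where(bm[150:260,u]>0)[0]+150;print(u,v.max(),ray(m,u,v.max()+.5,.053).round(4))
cv2.imwrite('pics/z1.png',cv2.resize(im[70:260,200:320],None,fx=3,fy=3,interpolation=cv2.INTER_CUBIC))
```

```text
((262.0, 155.5), (111.0, 46.0), 90.0)
[[ 0.6625 -0.1903  0.053 ]
 [ 0.6653 -0.2365  0.053 ]
 [ 0.547  -0.2466  0.053 ]
 [ 0.5438 -0.1958  0.053 ]] ctr [ 0.6047 -0.2173  0.053 ]
[np.float64(0.1188), np.float64(0.0463), np.float64(0.1188), np.float64(0.0509)]
160 222 300 [13] [(np.int64(235), np.int64(286))]
176 222 299 [14] [(np.int64(236), np.int64(286))]
192 222 298 [14] [(np.int64(236), np.int64(285))]
208 223 297 [13] [(np.int64(236), np.int64(285))]
224 223 296 [13] [(np.int64(236), np.int64(283))]
[ 0.05204551 -0.20609777] [-0.17955456 -0.17487046]
[ 0.04509007 -0.28487122] [-0.26187528 -0.25781717]
224 234 [ 0.5146 -0.1801  0.053 ]
226 235 [ 0.5135 -0.1824  0.053 ]
228 235 [ 0.5137 -0.1847  0.053 ]
230 235 [ 0.5138 -0.1869  0.053 ]
232 235 [ 0.5139 -0.1892  0.053 ]
234 235 [ 0.5141 -0.1915  0.053 ]
286 235 [ 0.5177 -0.2502  0.053 ]
288 235 [ 0.5178 -0.2525  0.053 ]
290 235 [ 0.5179 -0.2547  0.053 ]
292 235 [ 0.5181 -0.257   0.053 ]
294 235 [ 0.5182 -0.2592  0.053 ]
296 235 [ 0.5184 -0.2615  0.053 ]
```

View pics/z1.png

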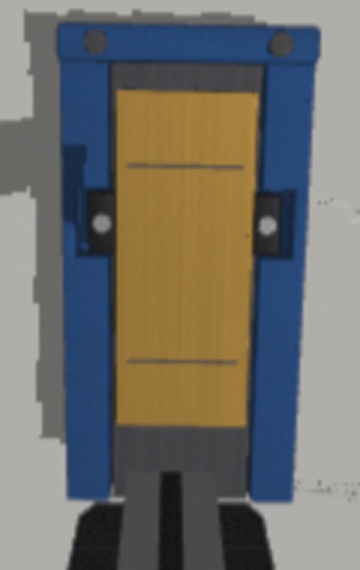

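Run:
```python
from h import *
mw=np.load('m1.npy',allow_pickle=True).item();s=bot.sense()
R0=R.from_rotvec(s["eef_rot"]).as_matrix()
print("tcp in wrist px",proj(mw,s["tcp_pos"]), proj(mw,s["tcp_pos"]+R0@[0,.011,0]), proj(mw,s["tcp_pos"]-R0@[0,.011,0]))
for n in("scene","side"):
    m=bot.camera_model(n);im=cv2.imread(f'pics/{n}0.png');hsv=cv2.cvtColor(im,cv2.COLOR_BGR2HSV)
    pm=cv2.inRange(hsv,(10,80,80),(30,255,255));x0,y0,x1,y1=(280,135,345,180) if n=="scene" else (260,160,330,200)
    q=np.zeros_like(pm);q[y0:y1,x0:x1]=pm[y0:y1,x0:x1];q=cv2.morphologyEx(q,cv2.MORPH_CLOSE,np.ones((3,3)))
    c=max(cv2.findContours(q,0,1)[0],key=cv2.contourArea)
    W=np.array([ray(m,p[0][0],p[0][1],.053) for p in c])[:,:2].astype(np.float32)
    r=cv2.minAreaRect(W);print(n,r)
    print("wrist plate corners proj",[proj(m,[x,y,.053]).round(1) for x,y in((.6625,-.1903),(.6653,-.2365),(.547,-.2466),(.5438,-.1958))])
    if n=="scene":print(c.reshape(-1,2).tolist())
m=mw
im=cv2.imread('pics/w1.png');hsv=cv2.cvtColor(im,cv2.COLOR_BGR2HSV)
pm=cv2.inRange(hsv,(10,100,80),(30,255,255));pm=cv2.morphologyEx(pm,cv2.MORPH_CLOSE,np.ones((5,5)))
c=max(cv2.findContours(pm,0,1)[0],key=cv2.contourArea)
W=np.array([ray(m,p[0][0],p[0][1],.053) for p in c])[:,:2].astype(np.float32);print("wrist",cv2.minAreaRect(W))
```

```text
tcp in wrist px [255.29058213 247.40531544] [255.28920645 225.96517978] [255.29190533 268.02762529]
scene ((0.6009348034858704, -0.20994003117084503), (0.11998815089464188, 0.04867659509181976), 2.8535139560699463)
wrist plate corners proj [array([285.1, 148.7]), array([294. , 139.6]), array([336.1, 155.1]), array([327.1, 166. ])]
[[293, 142], [292, 143], [291, 144], [290, 145], [289, 146], [288, 147], [287, 148], [286, 149], [285, 150], [286, 151], [287, 151], [288, 152], [289, 152], [290, 152], [291, 153], [292, 153], [293, 154], [294, 154], [295, 155], [296, 155], [297, 155], [298, 155], [299, 156], [300, 156], [301, 157], [302, 157], [303, 158], [304, 158], [305, 159], [306, 159], [307, 159], [308, 160], [309, 160], [310, 161], [311, 161], [312, 161], [313, 162], [314, 162], [315, 163], [316, 163], [317, 164], [318, 164], [319, 164], [320, 165], [321, 165], [322, 165], [323, 166], [324, 166], [325, 167], [326, 167], [327, 167], [328, 167], [328, 166], [329, 165], [330, 164], [331, 163], [332, 162], [333, 161], [334, 160], [334, 159], [335, 158], [334, 157], [333, 157], [332, 157], [331, 156], [330, 156], [329, 155], [328, 155], [327, 155], [326, 154], [325, 154], [324, 153], [323, 153], [322, 153], [321, 152], [320, 152], [319, 151], [318, 151], [317, 151], [316, 150], [315, 150], [314, 149], [313, 149], [312, 149], [311, 148], [310, 148], [309, 148], [308, 147], [307, 147], [306, 146], [305, 146], [304, 146], [303, 145], [302, 145], [301, 144], [300, 144], [299, 144], [298, 143], [297, 143], [296, 142], [295, 142], [294, 142]]
side ((0.6011747717857361, -0.21370314061641693), (0.12222688645124435, 0.050460804253816605), 2.6634507179260254)
wrist plate corners proj [array([266.7, 172.4]), array([273.2, 167.6]), array([315. , 174.1]), array([309.1, 179.9])]
wrist ((0.6044778227806091, -0.21649740636348724), (0.11921621859073639, 0.04703870415687561), 2.644134044647217)
```

Run:
```python
from h import *
plan([.603,-.214,.060],.047,-1)
```

```text
tcp [ 0.5994 -0.2114  0.2512] d_tool mm [191.2   3.4   2.9] rot deg [ 0.74 -0.    0.01] F [ 0.62 -0.11  0.8 ] t 1.85
```

servo_tool --steps '[{"grip": 0, "tx": 36, "ty": 3.4, "tz": 2.9, "ax": 0.7, "ay": 0, "az": 0}, {"grip": 0, "tx": 40, "ty": 0, "tz": 0, "ax": 0, "ay": 0, "az": 0}, {"grip": 0, "tx": 40, "ty": 0, "tz": 0, "ax": 0, "ay": 0, "az": 0}, {"grip": 0, "tx": 40, "ty": 0, "tz": 0, "ax": 0, "ay": 0, "az": 0}, {"grip": 0, "tx": 25, "ty": 0, "tz": 0, "ax": 0, "ay": 0, "az": 0}, {"grip": 0, "tx": 10, "ty": 0, "tz": 0, "ax": 0, "ay": 0, "az": 0}, {"grip": 0, "tx": 0, "ty": 0, "tz": 0, "ax": 0, "ay": 0, "az": 0}, {"grip": 0, "tx": 0, "ty": 0, "tz": 0, "ax": 0, "ay": 0, "az": 0}, {"grip": 0, "tx": 0, "ty": 0, "tz": 0, "ax": 0, "ay": 0, "az": 0}]'

```text
t: 2.75
tcp_pos: [0.6051, -0.2147, 0.0627]
eef_rot: [1.175, 1.227, -1.173]
contact_force: [0.5, -0.1, 0.1]
width: 0.001
```

Run:
```python
from h import *
plan([.603,-.214,.053],.047,-1)
im=bot.read_camera("wrist"); cv2.imwrite("pics/w2.png",im[:,:,::-1])
```

```text
tcp [ 0.6051 -0.2147  0.0627] d_tool mm [ 9.7 -2.1 -0.8] rot deg [-0.01  0.11 -0.23] F [ 0.46 -0.05  0.12] t 2.75
```

View pics/w2.png

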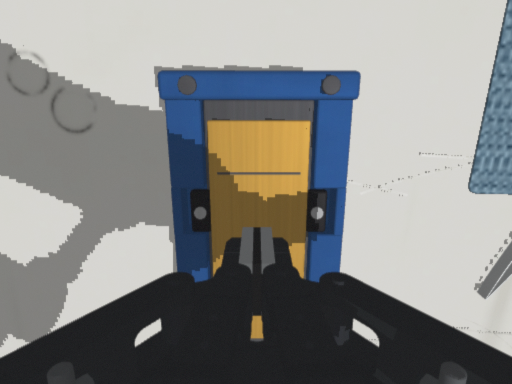

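The tips (257,230) sit mid-width on the plate, whose rear edge is at row 121. Now a slow descent.

servo_tool --steps '[{"grip": 0, "tx": 4, "ty": 0, "tz": 0, "ax": 0, "ay": 0, "az": 0}, {"grip": 0, "tx": 2, "ty": 0, "tz": 0, "ax": 0, "ay": 0, "az": 0}, {"grip": 0, "tx": 1, "ty": 0, "tz": 0, "ax": 0, "ay": 0, "az": 0}, {"grip": 0, "tx": 1, "ty": 0, "tz": 0, "ax": 0, "ay": 0, "az": 0}, {"grip": 0, "tx": 0, "ty": 0, "tz": 0, "ax": 0, "ay": 0, "az": 0}]'

```text
t: 3.3
tcp_pos: [0.6031, -0.2138, 0.053]
eef_rot: [1.175, 1.232, -1.175]
contact_force: [-2.5, 0.7, 4.5]
width: 0.001
```

Run:
```python
from h import *
plan([.603,-.214,.053],.047,-1)
m=bot.camera_model("wrist");T=m["world_to_cam"].copy()
# w2 was taken 8mm higher: shift only dz
m["world_to_cam"]=T.copy();c=-T[:3,:3].T@T[:3,3]+np.array([0,0,.0627-bot.sense()["tcp_pos"][2]]);m["world_to_cam"][:3,3]=-T[:3,:3]@c
print("plate rear",ray(m,258.5,121,.053).round(4),"walltop front",ray(m,258,99.5,.062).round(4),"shoes",ray(m,200,213,.053).round(4),ray(m,318,213,.053).round(4))
```

```text
tcp [ 0.6031 -0.2138  0.053 ] d_tool mm [ 0.  -0.1  0.1] rot deg [-0.02 -0.01  0.03] F [-2.45  0.68  4.5 ] t 3.3
plate rear [ 0.6615 -0.2126  0.053 ] walltop front [ 0.6711 -0.2119  0.062 ] shoes [ 0.6155 -0.1859  0.053 ] [ 0.6183 -0.2441  0.053 ]
```

servo_tool --steps '[{"grip": 0, "tx": 0.5, "ty": 0, "tz": 0, "ax": 0, "ay": 0, "az": 0}, {"grip": 0, "tx": 0, "ty": 0, "tz": 0, "ax": 0, "ay": 0, "az": 0}]'

```text
t: 3.5
tcp_pos: [0.6031, -0.2139, 0.053]
eef_rot: [1.175, 1.232, -1.175]
contact_force: [-2.8, 0.7, 7.5]
width: 0.001
```

servo_tool --steps '[{"grip": 0, "tx": 0.7, "ty": 0, "tz": 0, "ax": 0, "ay": 0, "az": 0}, {"grip": 0, "tx": 0, "ty": 0, "tz": 0, "ax": 0, "ay": 0, "az": 0}, {"grip": 0, "tx": 0, "ty": -1, "tz": 0, "ax": 0, "ay": 0, "az": 0}, {"grip": 0, "tx": 0, "ty": -1, "tz": 0, "ax": 0, "ay": 0, "az": 0}, {"grip": 0, "tx": 0, "ty": 0, "tz": 0, "ax": 0, "ay": 0, "az": 0}]'

```text
t: 4.0
tcp_pos: [0.6031, -0.214, 0.0529]
eef_rot: [1.177, 1.227, -1.172]
contact_force: [-0.5, 2.0, 5.9]
width: -0.001
```

servo_tool --steps '[{"grip": 0, "tx": 0.8, "ty": -1, "tz": 0, "ax": 0, "ay": 0, "az": 0}, {"grip": 0, "tx": 0, "ty": -1, "tz": 0, "ax": 0, "ay": 0, "az": 0}, {"grip": 0, "tx": 0, "ty": 0, "tz": 0, "ax": 0, "ay": 0, "az": 0}]'

```text
t: 4.3
tcp_pos: [0.603, -0.2142, 0.0529]
eef_rot: [1.178, 1.224, -1.17]
contact_force: [3.2, 2.5, 6.8]
width: -0.001
```

servo_tool --steps '[{"grip": 0, "tx": 0.8, "ty": 0, "tz": 0, "ax": 0, "ay": 0, "az": 0}, {"grip": 0, "tx": 0, "ty": -1, "tz": 0, "ax": 0, "ay": 0, "az": 0}, {"grip": 0, "tx": 0, "ty": 0, "tz": 0, "ax": 0, "ay": 0, "az": 0}]'

```text
t: 4.6
tcp_pos: [0.6029, -0.2143, 0.0529]
eef_rot: [1.179, 1.222, -1.169]
contact_force: [3.1, 3.0, 8.4]
width: -0.001
```

Run:
```python
from h import *
plan([.603,-.214,.053],.047,-1);s=bot.sense();print(s["ft_torque"],s["joint_efforts"].round(2))
```

```text
tcp [ 0.6029 -0.2143  0.0529] d_tool mm [-0.1  0.1 -0.3] rot deg [-0.07  0.11 -0.57] F [3.1  3.02 8.39] t 4.6
[ 0.49412051 -0.61266725  0.03517965] [ -2.6  -40.17 -18.03  -1.01   0.55  -0.  ]
```

servo_tool --steps '[{"grip": 0, "tx": 0.7, "ty": -1, "tz": -0.4, "ax": 0, "ay": 0, "az": 0}, {"grip": 0, "tx": 0, "ty": -1, "tz": 0, "ax": 0, "ay": 0, "az": 0}, {"grip": 0, "tx": 0, "ty": 0, "tz": 0, "ax": 0, "ay": 0, "az": 0}]'

```text
t: 4.9
tcp_pos: [0.6021, -0.2145, 0.0529]
eef_rot: [1.179, 1.219, -1.168]
contact_force: [4.1, 2.7, 9.2]
width: -0.001
```

servo_tool --steps '[{"grip": 0, "tx": 0.5, "ty": -1, "tz": -0.4, "ax": 0, "ay": 0, "az": 0}, {"grip": 0, "tx": 0, "ty": -1, "tz": 0, "ax": 0, "ay": 0, "az": 0}, {"grip": 0, "tx": 0, "ty": -1, "tz": 0, "ax": 0, "ay": 0, "az": 0}]'

```text
t: 5.2
tcp_pos: [0.5999, -0.2146, 0.0529]
eef_rot: [1.179, 1.217, -1.167]
contact_force: [5.7, 1.8, 9.6]
width: -0.001
```

Run:
```python
from h import *
plan([.603,-.214,.053],.047,-1)
im=bot.read_camera("wrist"); cv2.imwrite("pics/w3.png",im[:,:,::-1])
m=bot.camera_model("wrist")
hsv=cv2.cvtColor(im[:,:,::-1].copy(),cv2.COLOR_BGR2HSV);pm=cv2.inRange(hsv,(10,100,80),(30,255,255))
v=[np.where(pm[90:200,u]>0)[0].min()+90 for u in range(235,280,5)];print(v,ray(m,258,np.median(v),.053))
```

```text
tcp [ 0.5999 -0.2146  0.0529] d_tool mm [-0.1  3.1 -0.5] rot deg [-0.07  0.23 -0.81] F [5.66 1.77 9.58] t 5.2
[np.int64(117), np.int64(117), np.int64(117), np.int64(117), np.int64(117), np.int64(117), np.int64(117), np.int64(117), np.int64(117)] [ 0.66051824 -0.21307116  0.053     ]
```

View pics/w3.png

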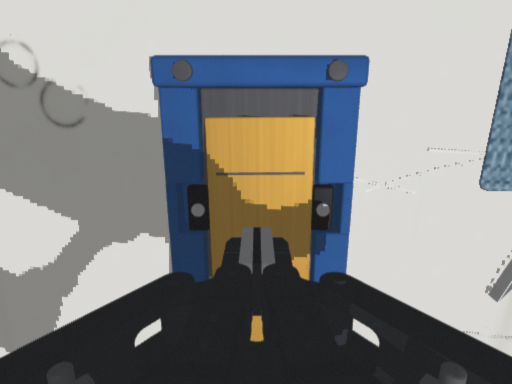

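servo_tool --steps '[{"grip": 0, "tx": 0.2, "ty": -1.5, "tz": -0.2, "ax": 0, "ay": 0, "az": 0}, {"grip": 0, "tx": 0, "ty": -1.5, "tz": 0, "ax": 0, "ay": 0, "az": 0}, {"grip": 0, "tx": 0, "ty": -1.5, "tz": 0, "ax": 0, "ay": 0, "az": 0}, {"grip": 0, "tx": 0, "ty": -1.5, "tz": 0, "ax": 0, "ay": 0, "az": 0}]'

```text
t: 5.65
tcp_pos: [0.5942, -0.2149, 0.0529]
eef_rot: [1.179, 1.217, -1.167]
contact_force: [4.4, 2.7, 10.6]
width: -0.0
```

```bash
cat > pl.py <<'E'
from h import *
s=bot.sense()
m=bot.camera_model("wrist");im=bot.read_camera("wrist")
hsv=cv2.cvtColor(im[:,:,::-1].copy(),cv2.COLOR_BGR2HSV);pm=cv2.inRange(hsv,(10,100,80),(30,255,255))
v=[np.where(pm[60:200,u]>0)[0].min()+60 for u in range(235,280,5)];v0=np.median(v)
r=ray(m,258,v0,.053)
bm=cv2.inRange(hsv,(105,150,40),(125,255,255));w=[np.where(bm[:int(v0),u]>0)[0].max() for u in range(245,270,5)]
print("rear px",v,"x",r.round(4)," tcp",s["tcp_pos"].round(4),"rear-tcp",(r[0]-s["tcp_pos"][0]).round(4),"wall px",w,"F",s["contact_force"].round(1))
wl=ray(m,258,np.median(w)+.5,.0505);print("gap to wall",(wl[0]-r[0]).round(4))
E
python3 pl.py
```

```text
rear px [np.int64(117), np.int64(117), np.int64(117), np.int64(117), np.int64(117), np.int64(117), np.int64(117), np.int64(117), np.int64(117)] x [ 0.655  -0.2134  0.053 ]  tcp [ 0.5942 -0.2149  0.0529] rear-tcp 0.0608 wall px [np.int64(72), np.int64(72), np.int64(72), np.int64(72), np.int64(72)] F [ 4.4  2.7 10.6]
gap to wall 0.0182
```

servo_tool --steps '[{"grip": 0, "tx": 0, "ty": -2, "tz": -0.3, "ax": 0, "ay": 0, "az": 0}, {"grip": 0, "tx": 0, "ty": -2, "tz": -0.1, "ax": 0, "ay": 0, "az": 0}, {"grip": 0, "tx": 0, "ty": -2, "tz": -0.1, "ax": 0, "ay": 0, "az": 0}, {"grip": 0, "tx": 0, "ty": -2, "tz": -0.1, "ax": 0, "ay": 0, "az": 0}, {"grip": 0, "tx": 0, "ty": -2, "tz": 0, "ax": 0, "ay": 0, "az": 0}]'

```text
t: 6.2
tcp_pos: [0.5842, -0.2152, 0.0529]
eef_rot: [1.179, 1.216, -1.167]
contact_force: [6.1, 1.2, 9.5]
width: -0.002
```

```bash
python3 pl.py
```

```text
rear px [np.int64(117), np.int64(117), np.int64(117), np.int64(117), np.int64(117), np.int64(117), np.int64(117), np.int64(117), np.int64(117)] x [ 0.645  -0.2137  0.053 ]  tcp [ 0.5842 -0.2152  0.0529] rear-tcp 0.0608 wall px [np.int64(47), np.int64(47), np.int64(47), np.int64(47), np.int64(47)] F [6.1 1.2 9.5]
gap to wall 0.0279
```

servo_tool --steps '[{"grip": 0, "tx": 0.2, "ty": -2, "tz": -0.1, "ax": 0, "ay": 0, "az": 0}, {"grip": 0, "tx": 0, "ty": -2, "tz": 0, "ax": 0, "ay": 0, "az": 0}, {"grip": 0, "tx": 0, "ty": -2, "tz": -0.1, "ax": 0, "ay": 0, "az": 0}, {"grip": 0, "tx": 0, "ty": -2, "tz": 0, "ax": 0, "ay": 0, "az": 0}, {"grip": 0, "tx": 0, "ty": -2, "tz": -0.1, "ax": 0, "ay": 0, "az": 0}, {"grip": 0, "tx": 0, "ty": -2, "tz": 0, "ax": 0, "ay": 0, "az": 0}, {"grip": 0, "tx": 0, "ty": -2, "tz": 0, "ax": 0, "ay": 0, "az": 0}]'

```text
t: 6.95
tcp_pos: [0.5705, -0.2159, 0.0528]
eef_rot: [1.179, 1.215, -1.167]
contact_force: [6.0, 0.6, 11.0]
width: -0.001
```

```bash
python3 pl.py
```

```text
rear px [np.int64(117), np.int64(117), np.int64(117), np.int64(117), np.int64(117), np.int64(117), np.int64(117), np.int64(117), np.int64(117)] x [ 0.6313 -0.2143  0.053 ]  tcp [ 0.5705 -0.2159  0.0528] rear-tcp 0.0608 wall px [np.int64(11), np.int64(10), np.int64(11), np.int64(11), np.int64(11)] F [ 6.   0.6 11. ]
gap to wall 0.0414
```

servo_tool --steps '[{"grip": 0, "tx": 0, "ty": -2, "tz": 0, "ax": 0, "ay": 0, "az": 0}, {"grip": 0, "tx": 0, "ty": -2, "tz": 0, "ax": 0, "ay": 0, "az": 0}, {"grip": 0, "tx": 0, "ty": -2, "tz": 0, "ax": 0, "ay": 0, "az": 0}, {"grip": 0, "tx": 0, "ty": -2, "tz": 0, "ax": 0, "ay": 0, "az": 0}, {"grip": 0, "tx": 0, "ty": -2, "tz": 0, "ax": 0, "ay": 0, "az": 0}, {"grip": 0, "tx": 0, "ty": -2, "tz": 0, "ax": 0, "ay": 0, "az": 0}, {"grip": 0, "tx": 0, "ty": -2, "tz": 0, "ax": 0, "ay": 0, "az": 0}]'

```text
t: 7.7
tcp_pos: [0.5566, -0.2169, 0.0528]
eef_rot: [1.178, 1.215, -1.167]
contact_force: [6.0, 1.0, 10.9]
width: 0.002
```

```bash
python3 pl.py
```

```text
Traceback (most recent call last):
  File "pl.py", line 7, in <module>
    bm=cv2.inRange(hsv,(105,150,40),(125,255,255));w=[np.where(bm[:int(v0),u]>0)[0].max() for u in range(245,270,5)]
                                                      ~~~~~~~~~~~~~~~~~~~~~~~~~~~~~~~~~^^
ValueError: zero-size array to reduction operation maximum which has no identity
```

servo_tool --steps '[{"grip": 0, "tx": 0, "ty": -2, "tz": 0, "ax": 0, "ay": 0, "az": 0}, {"grip": 0, "tx": 0, "ty": -2, "tz": 0, "ax": 0, "ay": 0, "az": 0}, {"grip": 0, "tx": 0, "ty": -2, "tz": 0, "ax": 0, "ay": 0, "az": 0}, {"grip": 0, "tx": 0, "ty": -2, "tz": 0, "ax": 0, "ay": 0, "az": 0}, {"grip": 0, "tx": 0, "ty": -2, "tz": 0, "ax": 0, "ay": 0, "az": 0}, {"grip": 0, "tx": 0, "ty": -2, "tz": 0, "ax": 0, "ay": 0, "az": 0}]'

```text
t: 8.35
tcp_pos: [0.5432, -0.2175, 0.0527]
eef_rot: [1.177, 1.218, -1.169]
contact_force: [2.4, -0.2, 13.6]
width: 0.0
```

servo_tool --steps '[{"grip": 0, "tx": -0.4, "ty": -1.5, "tz": 0, "ax": 0, "ay": 0, "az": 0}, {"grip": 0, "tx": 0, "ty": -1.5, "tz": 0, "ax": 0, "ay": 0, "az": 0}, {"grip": 0, "tx": 0, "ty": -1.5, "tz": 0, "ax": 0, "ay": 0, "az": 0}, {"grip": 0, "tx": 0, "ty": -1.5, "tz": 0, "ax": 0, "ay": 0, "az": 0}, {"grip": 0, "tx": 0, "ty": -1, "tz": 0, "ax": 0, "ay": 0, "az": 0}, {"grip": 0, "tx": 0, "ty": 0, "tz": 0, "ax": 0, "ay": 0, "az": 0}, {"grip": 0, "tx": 0, "ty": 0, "tz": 0, "ax": 0, "ay": 0, "az": 0}]'

```text
t: 9.05
tcp_pos: [0.5355, -0.2178, 0.0527]
eef_rot: [1.176, 1.219, -1.169]
contact_force: [2.4, -0.2, 12.6]
width: 0.001
```

Run:
```python
from h import *
for n in ["scene","side","wrist"]:
    im=bot.read_camera(n); cv2.imwrite(f"pics/{n}4.png",im[:,:,::-1])
a=cv2.imread('pics/scene4.png')[120:200,260:370];b=cv2.imread('pics/side4.png')[150:215,240:345];w=cv2.imread('pics/wrist4.png')
c=[cv2.resize(x,(400,290),interpolation=2) for x in (a,b)]
cv2.imwrite('pics/z4.png',np.vstack([np.hstack(c),cv2.resize(w,(400,300))[:,:,:].repeat(1,0) if 0 else np.hstack([cv2.resize(w,(400,300)),np.zeros((300,400,3),np.uint8)])]))
```

```text
(no output)
```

View pics/z4.png

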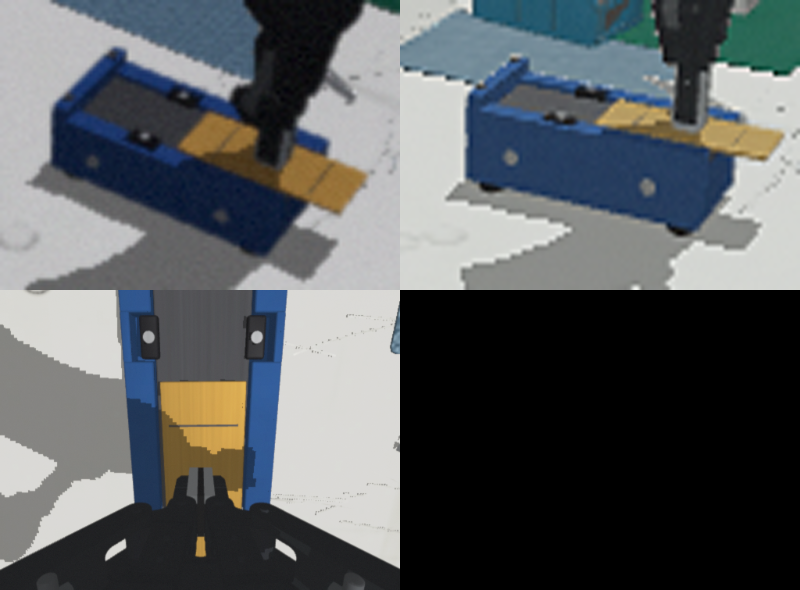

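Run:
```python
from h import *
m=bot.camera_model("wrist");im=cv2.imread('pics/wrist4.png')
hsv=cv2.cvtColor(im,cv2.COLOR_BGR2HSV);pm=cv2.inRange(hsv,(10,60,60),(30,255,255))
pts=[]
for u in range(210,312,10):
    q=np.where(pm[60:200,u]>0)[0]; pts.append((u,q.min()+60))
print(pts)
vr=np.median([p[1] for p in pts]);rear=ray(m,260,vr-.5,.053)
g=cv2.cvtColor(im,cv2.COLOR_BGR2GRAY)
sh=[]
for u0 in(189,328):
    sub=g[45:80,u0-9:u0+9];ys,xs=np.where(sub>150);print(len(ys));sh.append(ray(m,xs.mean()+u0-9,ys.mean()+45,.055))
sh=np.array(sh);print("rear",rear.round(4),"shoes",sh.round(4),"yaw",np.arctan2(sh[0,0]-sh[1,0],sh[1,1]-sh[0,1]))
mid=sh.mean(0);d=np.linalg.norm((mid-rear)[:2]);print("gap",d,"overhang",120-(106-d*1000))
print(bot.sense()["t"])
```

```text
[(210, np.int64(117)), (220, np.int64(117)), (230, np.int64(117)), (240, np.int64(116)), (250, np.int64(117)), (260, np.int64(117)), (270, np.int64(116)), (280, np.int64(116)), (290, np.int64(116)), (300, np.int64(116)), (310, np.int64(116))]
163
172
rear [ 0.597 -0.217  0.053] shoes [[ 0.6177 -0.1877  0.055 ]
 [ 0.6202 -0.2434  0.055 ]] yaw -3.0964655907977665
gap 0.02202254184045939 overhang 36.02254184045938
9.2
```

servo_tool --steps '[{"grip": 0, "tx": -2, "ty": 0, "tz": 0, "ax": 0, "ay": 0, "az": 0}, {"grip": 0, "tx": -10, "ty": 0, "tz": 0, "ax": 0, "ay": 0, "az": 0}, {"grip": 100, "tx": -30, "ty": 0, "tz": 0, "ax": 0, "ay": 0, "az": 0}, {"grip": 100, "tx": -40, "ty": 0, "tz": 0, "ax": 0, "ay": 0, "az": 0}, {"grip": 100, "tx": -30, "ty": 0, "tz": 0, "ax": 0, "ay": 0, "az": 0}, {"grip": 100, "tx": -30, "ty": 0, "tz": 0, "ax": 0, "ay": 0, "az": 0}, {"grip": 100, "tx": 0, "ty": 0, "tz": 0, "ax": 0, "ay": 0, "az": 0}, {"grip": 100, "tx": 0, "ty": 0, "tz": 0, "ax": 0, "ay": 0, "az": 0}]'

```text
t: 10.0
tcp_pos: [0.5301, -0.2153, 0.1907]
eef_rot: [1.175, 1.23, -1.174]
contact_force: [-0.2, 0.1, -0.5]
width: 0.993
```

Run:
```python
from h import *
plan([.495,-.22,.20],.047,-1)
m=bot.camera_model("wrist");np.save('m5.npy',m,allow_pickle=True)
im=bot.read_camera("wrist"); cv2.imwrite("pics/w5.png",im[:,:,::-1])
print(bot.sense()["width"])
```

```text
tcp [ 0.5301 -0.2153  0.1907] d_tool mm [ -9.3 -35.2   3. ] rot deg [-0.02  0.02 -0.04] F [-0.23  0.09 -0.46] t 10.0
0.9972132955241831
```

View pics/w5.png

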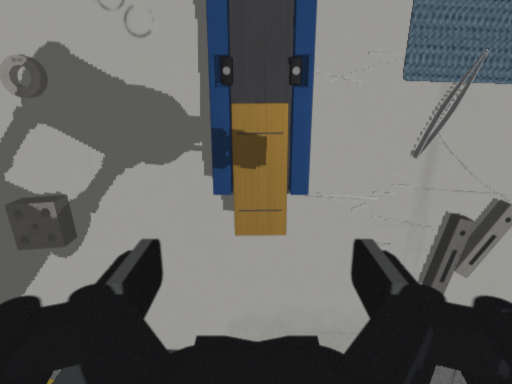

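The plate overhangs the rail ends (row 194) down to row 235, which is about 36 mm, and it lies straight. The open jaws frame it. Next I'll measure it for the grasp.

Run:
```python
from h import *
m=np.load('m5.npy',allow_pickle=True).item();im=cv2.imread('pics/w5.png');hsv=cv2.cvtColor(im,cv2.COLOR_BGR2HSV)
pm=cv2.inRange(hsv,(10,60,40),(30,255,255));pm=cv2.morphologyEx(pm,cv2.MORPH_CLOSE,np.ones((5,5)))
c=max(cv2.findContours(pm,0,1)[0],key=cv2.contourArea)
W=np.array([ray(m,p[0][0],p[0][1],.053) for p in c])[:,:2].astype(np.float32);print(cv2.minAreaRect(W))
bm=cv2.inRange(hsv,(105,150,40),(125,255,255))
for u in(216,222,226,296,300,304):
    v=np.where(bm[100:230,u]>0)[0]+100;print(u,v.max(),ray(m,u,v.max()+.5,.053).round(4))
v=[np.where(pm[200:260,u]>0)[0].max()+200 for u in range(240,285,5)];print(v,ray(m,262,np.median(v)+.5,.053).round(4))
g=cv2.cvtColor(im,cv2.COLOR_BGR2GRAY);gr=np.where(g[215:232,150:165].mean(0)<90)[0];print(proj(m,bot.sense()["tcp_pos"]))
```

```text
((0.5341203808784485, -0.21849551796913147), (0.11955196410417557, 0.048379767686128616), 3.1233136653900146)
216 193 [ 0.5129 -0.1804  0.053 ]
222 193 [ 0.5131 -0.1858  0.053 ]
226 193 [ 0.5133 -0.1893  0.053 ]
296 193 [ 0.5163 -0.252   0.053 ]
300 193 [ 0.5164 -0.2556  0.053 ]
304 193 [ 0.5166 -0.2591  0.053 ]
[np.int64(235), np.int64(235), np.int64(235), np.int64(235), np.int64(234), np.int64(234), np.int64(234), np.int64(234), np.int64(234)] [ 0.475  -0.2236  0.053 ]
[254.19676826 247.70019145]
```

Run:
```python
from h import *
plan([.492,-.219,.028],.0487,-1)
```

```text
tcp [ 0.5292 -0.2149  0.1894] d_tool mm [161.4 -37.    2.5] rot deg [-0.12 -0.06  0.1 ] F [ 0.37 -0.28 -0.02] t 10.05
```

servo_tool --steps '[{"grip": 100, "tx": 10, "ty": -20, "tz": 2.5, "ax": 0, "ay": 0, "az": 0}, {"grip": 100, "tx": 20, "ty": -17, "tz": 0, "ax": 0, "ay": 0, "az": 0}, {"grip": 100, "tx": 35, "ty": 0, "tz": 0, "ax": 0, "ay": 0, "az": 0}, {"grip": 100, "tx": 30, "ty": 0, "tz": 0, "ax": 0, "ay": 0, "az": 0}, {"grip": 100, "tx": 10, "ty": 0, "tz": 0, "ax": 0, "ay": 0, "az": 0}, {"grip": 100, "tx": 0, "ty": 0, "tz": 0, "ax": 0, "ay": 0, "az": 0}]'

```text
t: 10.65
tcp_pos: [0.4906, -0.2182, 0.0821]
eef_rot: [1.174, 1.238, -1.178]
contact_force: [-0.9, -0.5, -0.9]
width: 1.0
```

Run:
```python
from h import *
plan([.492,-.219,.028],.0487,-1)
im=bot.read_camera("wrist"); cv2.imwrite("pics/w6.png",im[:,:,::-1])
```

```text
tcp [ 0.4906 -0.2182  0.0821] d_tool mm [54.1  1.7  1.1] rot deg [-0.12 -0.22  0.36] F [-0.9  -0.46 -0.93] t 10.65
```

View pics/w6.png

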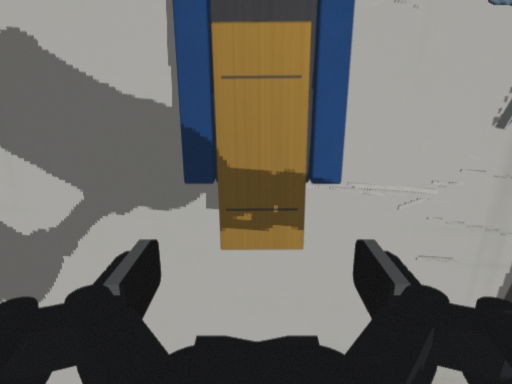

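The plate's front end runs from (219,249) to (303,249), with its middle at u=262 against a finger middle of 256. The tool needs to go about 2.7 mm to the right.

Run:
```python
from h import *
m=bot.camera_model("wrist")
for u,v in((219,249.5),(303,249.5),(261.5,249.5),(200,184),(327,184)):print(ray(m,u,v,.053).round(4))
```

```text
[ 0.4744 -0.1986  0.053 ]
[ 0.4768 -0.2474  0.053 ]
[ 0.4756 -0.2233  0.053 ]
[ 0.5135 -0.1875  0.053 ]
[ 0.5168 -0.2571  0.053 ]
```

servo_tool --steps '[{"grip": 100, "tx": 0, "ty": 2.4, "tz": 2.8, "ax": 0, "ay": 0, "az": 0.3}, {"grip": 100, "tx": 20, "ty": 0, "tz": 0, "ax": 0, "ay": 0, "az": 0}, {"grip": 100, "tx": 20, "ty": 0, "tz": 0, "ax": 0, "ay": 0, "az": 0}, {"grip": 100, "tx": 12, "ty": 0, "tz": 0, "ax": 0, "ay": 0, "az": 0}, {"grip": 100, "tx": 0, "ty": 0, "tz": 0, "ax": 0, "ay": 0, "az": 0}, {"grip": 100, "tx": 0, "ty": 0, "tz": 0, "ax": 0, "ay": 0, "az": 0}]'

```text
t: 11.3
tcp_pos: [0.4969, -0.2227, 0.0341]
eef_rot: [1.177, 1.226, -1.17]
contact_force: [0.7, 0.2, -0.3]
width: 0.998
```

Run:
```python
from h import *
plan([.493,-.221,.028],.0487,-1)
im=bot.read_camera("wrist"); cv2.imwrite("pics/w7.png",im[:,:,::-1])
im=bot.read_camera("side"); cv2.imwrite("pics/s7.png",cv2.resize(im[130:230,230:360,::-1],None,fx=5,fy=5,interpolation=2))
```

```text
tcp [ 0.4969 -0.2227  0.0341] d_tool mm [ 6.1 -3.8 -1.9] rot deg [-0.12  0.04 -0.37] F [ 0.65  0.17 -0.33] t 11.3
```

View pics/w7.png

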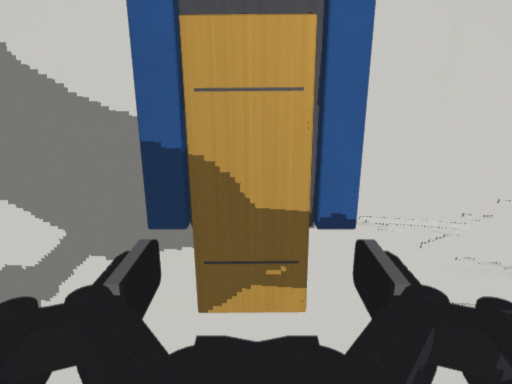

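View pics/s7.png

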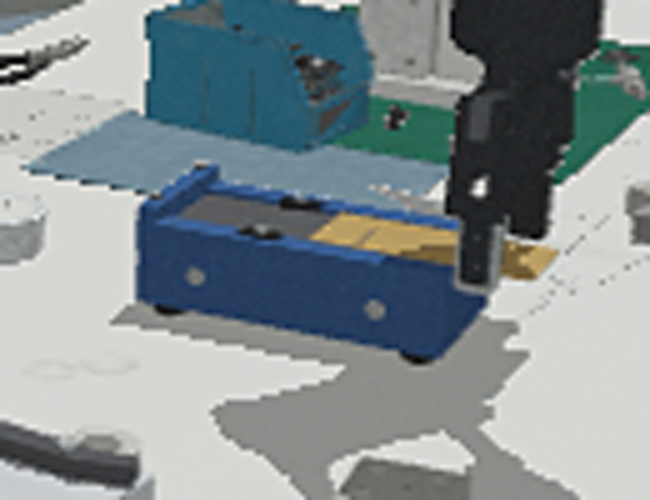

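servo_tool --steps '[{"grip": 100, "tx": 0, "ty": -3.8, "tz": -1.6, "ax": 0, "ay": 0, "az": -0.3}, {"grip": 100, "tx": 0, "ty": 0, "tz": 0, "ax": 0, "ay": 0, "az": 0}, {"grip": 100, "tx": 5, "ty": 0, "tz": 0, "ax": 0, "ay": 0, "az": 0}, {"grip": 100, "tx": 0, "ty": 0, "tz": 0, "ax": 0, "ay": 0, "az": 0}, {"grip": 100, "tx": 0, "ty": 0, "tz": 0, "ax": 0, "ay": 0, "az": 0}]'

```text
t: 11.9
tcp_pos: [0.492, -0.2207, 0.028]
eef_rot: [1.175, 1.231, -1.175]
contact_force: [0.1, -0.9, 0.2]
width: 0.999
```

Run:
```python
from h import *
plan([.493,-.221,.028],.0487,-1)
im=bot.read_camera("wrist"); cv2.imwrite("pics/w8.png",im[:,:,::-1])
m=bot.camera_model("wrist");plan([.493,-.221,.028],.0487,-1)
hsv=cv2.cvtColor(im[:,:,::-1].copy(),cv2.COLOR_BGR2HSV);pm=cv2.inRange(hsv,(10,60,40),(30,255,255))
for v in(200,240,280,300):
    u=np.where(pm[v,150:350]>0)[0]+150;print(v,u.min(),u.max(),(u.min()+u.max())/2,ray(m,(u.min()+u.max()+1)/2,v,.053).round(4))
v=[np.where(pm[200:,u]>0)[0].max()+200 for u in (220,240,260,280)];print(v,ray(m,252,np.median(v)+.5,.053).round(4))
```

```text
tcp [ 0.492  -0.2207  0.028 ] d_tool mm [-0.   1.   0.3] rot deg [-0.12 -0.02  0.03] F [ 0.06 -0.91  0.23] t 11.9
tcp [ 0.4921 -0.2208  0.0281] d_tool mm [0.1 0.9 0.2] rot deg [-0.12 -0.01  0.02] F [ 0.73  0.37 -0.38] t 11.95
200 193 318 255.5 [ 0.5241 -0.2197  0.053 ]
240 196 316 256.0 [ 0.5077 -0.2207  0.053 ]
280 198 314 256.0 [ 0.4901 -0.2215  0.053 ]
300 200 313 256.5 [ 0.4807 -0.2222  0.053 ]
[np.int64(311), np.int64(311), np.int64(311), np.int64(311)] [ 0.4751 -0.2204  0.053 ]
```

The plate's middle is at u=256, in line with the fingers, and its front end is 17 mm ahead of the pad centre. Now I'll close the jaws.

servo_tool --steps '[{"grip": 60, "tx": 0, "ty": 0, "tz": 0, "ax": 0, "ay": 0, "az": 0}, {"grip": 50, "tx": 0, "ty": 0, "tz": 0, "ax": 0, "ay": 0, "az": 0}, {"grip": 40, "tx": 0, "ty": 0, "tz": 0, "ax": 0, "ay": 0, "az": 0}, {"grip": 30, "tx": 0, "ty": 0, "tz": 0, "ax": 0, "ay": 0, "az": 0}, {"grip": 10, "tx": 0, "ty": 0, "tz": 0, "ax": 0, "ay": 0, "az": 0}, {"grip": 0, "tx": 0, "ty": 0, "tz": 0, "ax": 0, "ay": 0, "az": 0}, {"grip": 0, "tx": 0, "ty": 0, "tz": 0, "ax": 0, "ay": 0, "az": 0}]' --grip_force 60

```text
t: 12.65
tcp_pos: [0.4924, -0.221, 0.0285]
eef_rot: [1.175, 1.23, -1.175]
contact_force: [0.2, 0.3, 2.0]
width: 0.543
```

Run:
```python
from h import *
plan([.493,-.221,.028],.0487,-1);print(bot.sense()["ft_torque"])
im=bot.read_camera("wrist"); cv2.imwrite("pics/w9.png",im[:,:,::-1])
im=bot.read_camera("side"); cv2.imwrite("pics/s9.png",cv2.resize(im[130:230,230:360,::-1],None,fx=5,fy=5,interpolation=2))
```

```text
tcp [ 0.4924 -0.221   0.0285] d_tool mm [0.5 0.6 0. ] rot deg [-0.12  0.01 -0.02] F [0.2  0.29 2.03] t 12.65
[0.01285294 0.04628893 0.00252297]
```

View pics/w9.png

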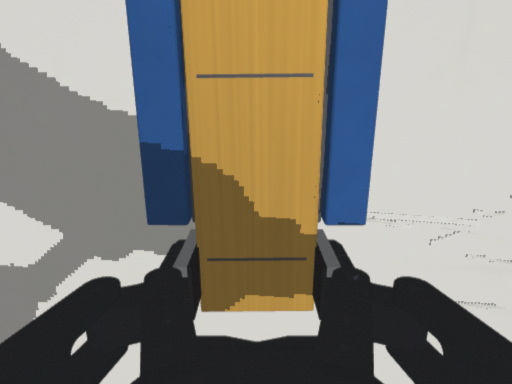

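View pics/s9.png

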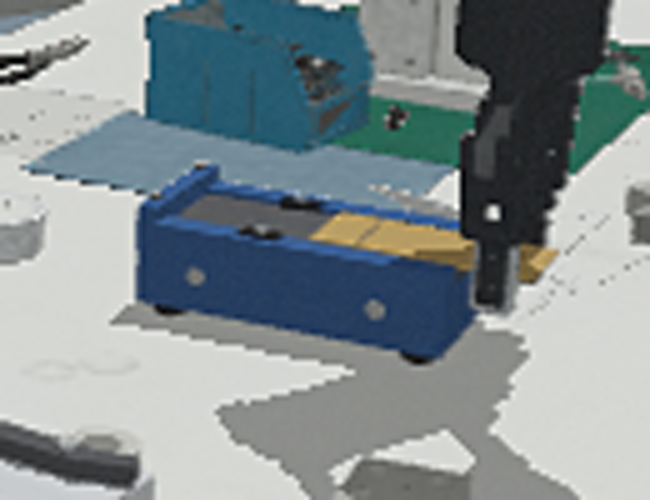

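The pads grip both sides at about (197,265) and (317,265), at an opening of 46 mm. Now a gentle lift.

servo_tool --steps '[{"grip": 0, "tx": 0, "ty": 0, "tz": 0, "ax": 0, "ay": 0, "az": 0}, {"grip": 0, "tx": -2, "ty": 0, "tz": 0, "ax": 0, "ay": 0, "az": 0}, {"grip": 0, "tx": -3, "ty": 0, "tz": 0, "ax": 0, "ay": 0, "az": 0}, {"grip": 0, "tx": -5, "ty": 0, "tz": 0, "ax": 0, "ay": 0, "az": 0}, {"grip": 0, "tx": -10, "ty": 0, "tz": 0, "ax": 0, "ay": 0, "az": 0}, {"grip": 0, "tx": -10, "ty": 0, "tz": 0, "ax": 0, "ay": 0, "az": 0}, {"grip": 0, "tx": -10, "ty": 0, "tz": 0, "ax": 0, "ay": 0, "az": 0}, {"grip": 0, "tx": -10, "ty": 0, "tz": 0, "ax": 0, "ay": 0, "az": 0}]' --grip_force 80

```text
t: 13.55
tcp_pos: [0.4925, -0.221, 0.0796]
eef_rot: [1.175, 1.23, -1.174]
contact_force: [-0.8, 0.4, -0.6]
width: 0.534
```

Run:
```python
from h import *
plan([.493,-.221,.028],.0487,-1)
im=bot.read_camera("wrist"); cv2.imwrite("pics/w10.png",im[:,:,::-1])
im=bot.read_camera("side"); cv2.imwrite("pics/s10.png",cv2.resize(im[110:210,230:360,::-1],None,fx=5,fy=5,interpolation=2))
```

```text
tcp [ 0.4925 -0.221   0.0796] d_tool mm [51.6  0.4 -0. ] rot deg [-0.11  0.03 -0.05] F [-0.83  0.43 -0.64] t 13.55
```

View pics/w10.png

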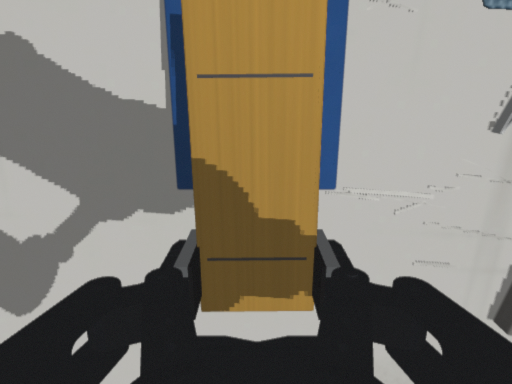

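View pics/s10.png

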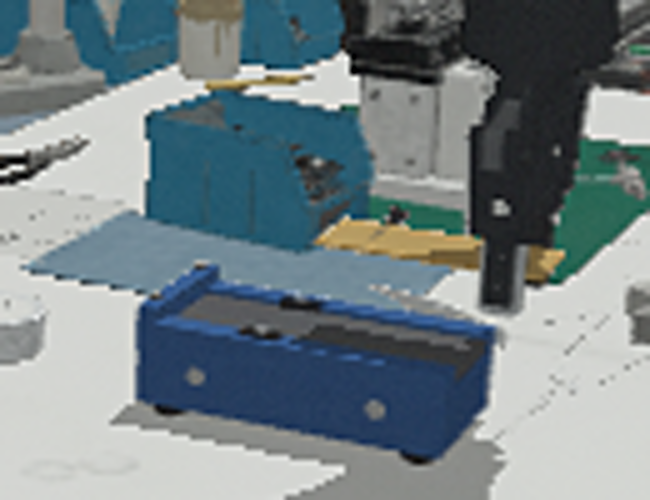

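The lift is clean: the line on the plate is still at row 75, so there is no pitch slip. I'll move towards the seat, staying to its right so that the wrist camera sees it.

servo_tool --steps '[{"grip": 0, "tx": -20, "ty": 0, "tz": 0, "ax": 0, "ay": 0, "az": 0}, {"grip": 0, "tx": -30, "ty": 0, "tz": -10, "ax": 0, "ay": 0, "az": 0}, {"grip": 0, "tx": -30, "ty": 0, "tz": -25, "ax": 0, "ay": 0, "az": 0}, {"grip": 0, "tx": -30, "ty": 0, "tz": -35, "ax": 0, "ay": 0, "az": 0}, {"grip": 0, "tx": -15, "ty": 0, "tz": -35, "ax": 0, "ay": 0, "az": 0}, {"grip": 0, "tx": 0, "ty": 0, "tz": -35, "ax": 0, "ay": 0, "az": 0}, {"grip": 0, "tx": 0, "ty": 0, "tz": -35, "ax": 0, "ay": 0, "az": 0}, {"grip": 0, "tx": 0, "ty": 0, "tz": -35, "ax": 0, "ay": 0, "az": 0}, {"grip": 0, "tx": 0, "ty": 0, "tz": -25, "ax": 0, "ay": 0, "az": 0}, {"grip": 0, "tx": 0, "ty": 0, "tz": -10, "ax": 0, "ay": 0, "az": 0}]'

```text
t: 14.65
tcp_pos: [0.4801, 0.0259, 0.2031]
eef_rot: [1.173, 1.233, -1.173]
contact_force: [-0.5, -0.4, -1.4]
width: 0.539
```

servo_tool --steps '[{"grip": 0, "tx": 0, "ty": 0, "tz": 0, "ax": 0, "ay": 0, "az": 0}, {"grip": 0, "tx": 0, "ty": 0, "tz": 0, "ax": 0, "ay": 0, "az": 0}, {"grip": 0, "tx": 0, "ty": 0, "tz": 0, "ax": 0, "ay": 0, "az": 0}, {"grip": 0, "tx": 0, "ty": 0, "tz": 0, "ax": 0, "ay": 0, "az": 0}]'

```text
t: 15.05
tcp_pos: [0.481, 0.0228, 0.2032]
eef_rot: [1.176, 1.23, -1.176]
contact_force: [0.4, 0.5, -0.6]
width: 0.537
```

Run:
```python
from h import *
plan([.493,.03,.21],.0487,-1)
m=bot.camera_model("wrist");np.save('m11.npy',m,allow_pickle=True)
im=bot.read_camera("wrist"); cv2.imwrite("pics/w11.png",im[:,:,::-1])
```

```text
tcp [0.481  0.0228 0.2032] d_tool mm [-6.8 12.4 -6.6] rot deg [-0.21  0.01  0.  ] F [ 0.4   0.5  -0.62] t 15.05
```

View pics/w11.png

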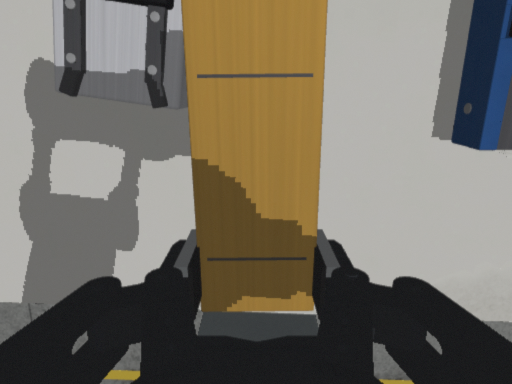

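The seat is cut off at the top left, from about (55,0) to (190,105). I'll move 75 mm ahead.

servo_tool --steps '[{"grip": 0, "tx": 0, "ty": 15, "tz": 0, "ax": 0, "ay": 0, "az": 0}, {"grip": 0, "tx": -5, "ty": 25, "tz": 0, "ax": 0, "ay": 0, "az": 0}, {"grip": 0, "tx": -5, "ty": 25, "tz": 0, "ax": 0, "ay": 0, "az": 0}, {"grip": 0, "tx": 0, "ty": 15, "tz": 0, "ax": 0, "ay": 0, "az": 0}, {"grip": 0, "tx": 0, "ty": 0, "tz": 0, "ax": 0, "ay": 0, "az": 0}, {"grip": 0, "tx": 0, "ty": 0, "tz": 0, "ax": 0, "ay": 0, "az": 0}, {"grip": 0, "tx": 0, "ty": 0, "tz": 0, "ax": 0, "ay": 0, "az": 0}, {"grip": 0, "tx": 0, "ty": 0, "tz": 0, "ax": 0, "ay": 0, "az": 0}]'

```text
t: 15.9
tcp_pos: [0.5597, 0.0275, 0.213]
eef_rot: [1.174, 1.232, -1.176]
contact_force: [0.1, -0.7, -0.8]
width: 0.538
```

Run:
```python
from h import *
plan([.56,.023,.21],.0487,-1)
m=bot.camera_model("wrist");np.save('m12.npy',m,allow_pickle=True)
im=bot.read_camera("wrist"); cv2.imwrite("pics/w12.png",im[:,:,::-1])
a=im[40:210,30:210,::-1];cv2.imwrite("pics/z12.png",cv2.resize(a,None,fx=3.5,fy=3.5,interpolation=2))
```

```text
tcp [0.5597 0.0275 0.213 ] d_tool mm [3.  0.1 4.5] rot deg [-0.13 -0.    0.06] F [ 0.13 -0.74 -0.8 ] t 15.9
```

View pics/w12.png

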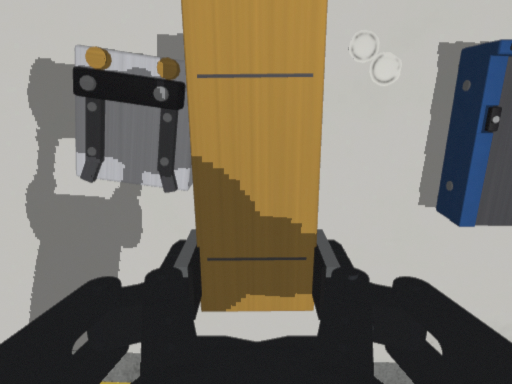

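View pics/z12.png

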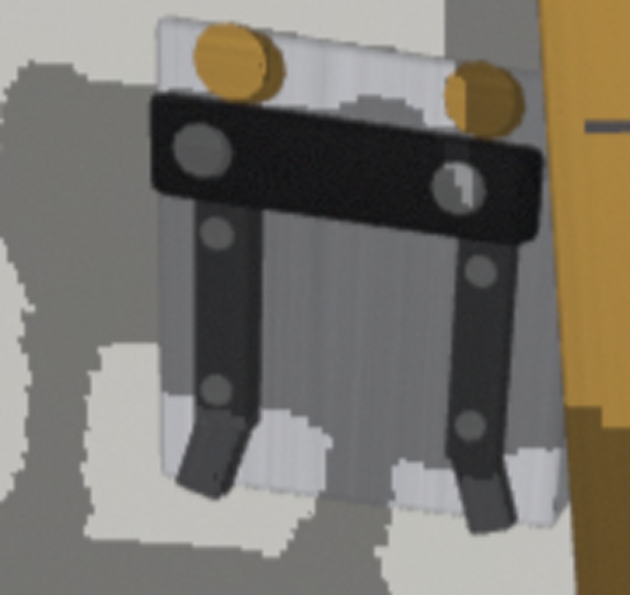

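Run:
```python
from h import *
m=np.load('m12.npy',allow_pickle=True).item()
def f(x,y,z,b=1.7):return ray(m,x/3.5+30-b,y/3.5+40,z)[:2]
s1,s2=f(203,151,.077),f(458,188,.077)
g=[f(217,233,.061),f(216,388,.061),f(481,271,.061),f(470,425,.061)]
fl,fr=f(162,480,.05),f(553,525,.05)
e1,e2=f(200,201,.072),f(450,234,.072)
ax=lambda a,b:np.degrees(np.arctan2((b-a)[1],(b-a)[0]))
print("screws",s1,s2,"yaw",ax(s2,s1)-90,np.linalg.norm(s1-s2))
print("guides",np.round(g,4),"yaw",ax(g[1],g[0]),ax(g[3],g[2]),"mids",(g[0]+g[2])/2,(g[1]+g[3])/2,"yaw",ax((g[1]+g[3])/2,(g[0]+g[2])/2), "cross",ax(g[2],g[0])-90,ax(g[3],g[1])-90)
print("front",fl,fr,"mid",(fl+fr)/2,"yaw",ax(fr,fl)-90,np.linalg.norm(fl-fr))
print("stop edge",e1,e2,"yaw",ax(e2,e1)-90)
```

```text
screws [0.63161655 0.16858219] [0.62611645 0.10981144] yaw -5.346489149549612 0.059027544631659414
guides [[0.6122 0.175 ]
 [0.5729 0.1789]
 [0.606  0.1093]
 [0.5662 0.1134]] yaw -5.685652957511015 -5.82155135705693 mids [0.60908947 0.14215034] [0.56956997 0.14613253] yaw -5.753999925380974 cross -5.429325303848316 -5.833533935017684
front [0.54438662 0.20171097] [0.53651331 0.0943478 ] mid [0.54044996 0.14802939] yaw -4.194188416758493 0.10765146383208371
stop edge [0.62016107 0.17289803] [0.61528067 0.11354807] yaw -4.70090335980953
```

Run:
```python
from h import *
plan([.5035,.1515,.10],-.096,-1)
```

```text
tcp [0.5599 0.0275 0.2131] d_tool mm [ 113.1  -50.5 -126.5] rot deg [8.17 0.   0.04] F [-0.25  0.54 -1.73] t 15.95
```

servo_tool --steps '[{"grip": 0, "tx": 0, "ty": -5, "tz": -10, "ax": 0, "ay": 0, "az": 0}, {"grip": 0, "tx": 0, "ty": -10, "tz": -25, "ax": 0, "ay": 0, "az": 0}, {"grip": 0, "tx": 20, "ty": -10, "tz": -30, "ax": 0, "ay": 0, "az": 0}, {"grip": 0, "tx": 25, "ty": -10, "tz": -30, "ax": 0, "ay": 0, "az": 0}, {"grip": 0, "tx": 25, "ty": -10, "tz": -21.5, "ax": 0, "ay": 0, "az": 0}, {"grip": 0, "tx": 25, "ty": -5.5, "tz": -10, "ax": 4.1, "ay": 0, "az": 0}, {"grip": 0, "tx": 15, "ty": 0, "tz": 0, "ax": 4.1, "ay": 0, "az": 0}, {"grip": 0, "tx": 0, "ty": 0, "tz": 0, "ax": 0, "ay": 0, "az": 0}, {"grip": 0, "tx": 0, "ty": 0, "tz": 0, "ax": 0, "ay": 0, "az": 0}, {"grip": 0, "tx": 0, "ty": 0, "tz": 0, "ax": 0, "ay": 0, "az": 0}]'

```text
t: 16.95
tcp_pos: [0.5056, 0.1518, 0.1047]
eef_rot: [1.281, 1.161, -1.277]
contact_force: [-0.3, 0.5, -1.4]
width: 0.538
```

Run:
```python
from h import *
plan([.5035,.1515,.055],-.096,-1)
im=bot.read_camera("wrist"); cv2.imwrite("pics/w13.png",im[:,:,::-1])
```

```text
tcp [0.5056 0.1518 0.1047] d_tool mm [49.7 -2.1  0.6] rot deg [ 0.02 -0.05 -0.15] F [-0.3   0.52 -1.38] t 16.95
```

View pics/w13.png

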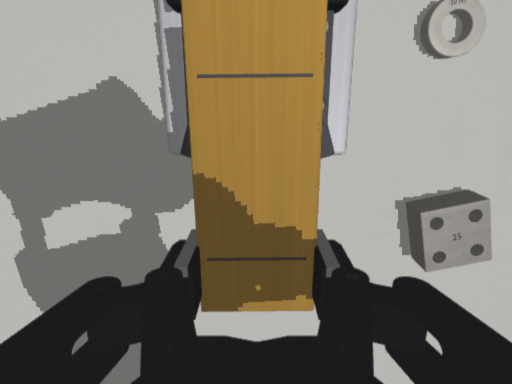

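The block's front corners at (168,152) and (345,152) sit evenly about the plate (middle u≈256.5), so both the lateral position and the yaw look right. Now I'll lower to just above the guides.

servo_tool --steps '[{"grip": 0, "tx": 10, "ty": -2, "tz": 0, "ax": 0, "ay": 0, "az": 0}, {"grip": 0, "tx": 20, "ty": 0, "tz": 0, "ax": 0, "ay": 0, "az": 0}, {"grip": 0, "tx": 18, "ty": 0, "tz": 0, "ax": 0, "ay": 0, "az": 0}, {"grip": 0, "tx": 0, "ty": 0, "tz": 0, "ax": 0, "ay": 0, "az": 0}, {"grip": 0, "tx": 0, "ty": 0, "tz": 0, "ax": 0, "ay": 0, "az": 0}, {"grip": 0, "tx": 0, "ty": 0, "tz": 0, "ax": 0, "ay": 0, "az": 0}]'

```text
t: 17.6
tcp_pos: [0.5034, 0.1519, 0.0562]
eef_rot: [1.281, 1.161, -1.278]
contact_force: [0.3, -0.4, -1.2]
width: 0.538
```

Run:
```python
from h import *
plan([.5035,.1515,.0285],-.096,-1)
im=bot.read_camera("wrist"); cv2.imwrite("pics/w14.png",im[:,:,::-1])
a=bot.read_camera("scene")[200:290,165:275,::-1];b=bot.read_camera("side")[190:280,165:275,::-1]
cv2.imwrite("pics/z14.png",np.hstack([cv2.resize(x,(400,330),interpolation=2) for x in(a,b)]))
```

```text
tcp [0.5034 0.1519 0.0562] d_tool mm [27.7  0.1  0.4] rot deg [-0.03 -0.03 -0.11] F [ 0.33 -0.35 -1.24] t 17.6
```

View pics/w14.png

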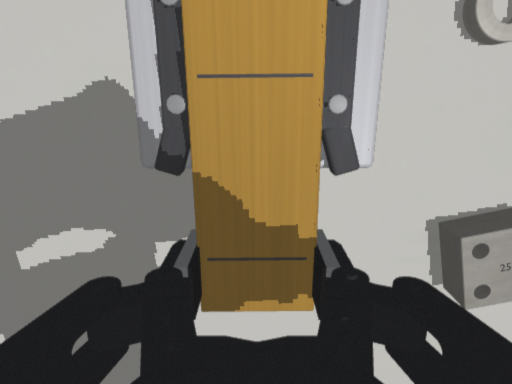

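View pics/z14.png

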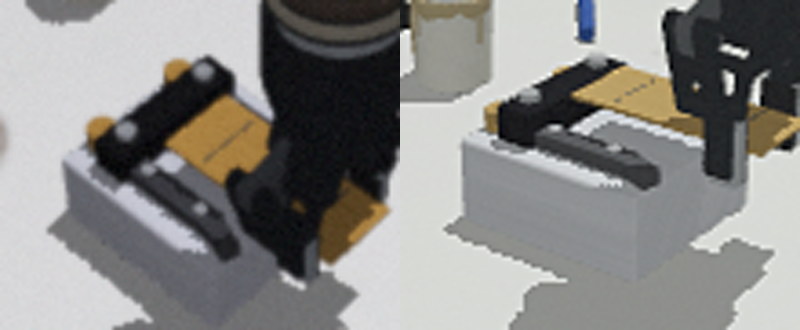

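The guide screws at (176,104) and (338,104) have their middle at 257 and the plate's is at 256, so it is centred. I'll lower between the guides, backed off 4 mm from the stop.

servo_tool --steps '[{"grip": 0, "tx": 5, "ty": -4, "tz": 0.3, "ax": 0, "ay": 0, "az": 0}, {"grip": 0, "tx": 8, "ty": 0, "tz": 0, "ax": 0, "ay": 0, "az": 0}, {"grip": 0, "tx": 7, "ty": 0, "tz": 0, "ax": 0, "ay": 0, "az": 0}, {"grip": 0, "tx": 3, "ty": 0, "tz": 0, "ax": 0, "ay": 0, "az": 0}, {"grip": 0, "tx": 0, "ty": 0, "tz": 0, "ax": 0, "ay": 0, "az": 0}, {"grip": 0, "tx": 0, "ty": 0, "tz": 0, "ax": 0, "ay": 0, "az": 0}, {"grip": 0, "tx": 0, "ty": 0, "tz": 0, "ax": 0, "ay": 0, "az": 0}]'

```text
t: 18.45
tcp_pos: [0.4987, 0.152, 0.0324]
eef_rot: [1.28, 1.162, -1.279]
contact_force: [0.6, 0.0, -1.0]
width: 0.539
```

servo_tool --steps '[{"grip": 0, "tx": 1, "ty": 0, "tz": 0, "ax": 0, "ay": 0, "az": 0}, {"grip": 0, "tx": 1, "ty": 0, "tz": 0, "ax": 0, "ay": 0, "az": 0}, {"grip": 0, "tx": 0, "ty": 0, "tz": 0, "ax": 0, "ay": 0, "az": 0}, {"grip": 0, "tx": 0, "ty": 0, "tz": 0, "ax": 0, "ay": 0, "az": 0}]'

```text
t: 18.85
tcp_pos: [0.4984, 0.1519, 0.0303]
eef_rot: [1.28, 1.162, -1.28]
contact_force: [-0.9, -0.0, -0.3]
width: 0.531
```

servo_tool --steps '[{"grip": 0, "tx": 0.7, "ty": 0, "tz": 0, "ax": 0, "ay": 0, "az": 0}, {"grip": 0, "tx": 0.5, "ty": 0, "tz": 0, "ax": 0, "ay": 0, "az": 0}, {"grip": 0, "tx": 0, "ty": 0, "tz": 0, "ax": 0, "ay": 0, "az": 0}, {"grip": 0, "tx": 0, "ty": 0, "tz": 0, "ax": 0, "ay": 0, "az": 0}]'

```text
t: 19.25
tcp_pos: [0.4984, 0.1519, 0.029]
eef_rot: [1.28, 1.162, -1.28]
contact_force: [0.4, -0.2, -1.8]
width: 0.537
```

Run:
```python
from h import *
plan([.5035,.1515,.0285],-.096,-1);print(bot.sense()["ft_torque"].round(3))
im=bot.read_camera("wrist"); cv2.imwrite("pics/w15.png",im[:,:,::-1])
a=bot.read_camera("scene")[200:290,165:275,::-1];b=bot.read_camera("side")[190:280,165:275,::-1]
cv2.imwrite("pics/z15.png",np.hstack([cv2.resize(x,(400,330),interpolation=2) for x in(a,b)]))
```

```text
tcp [0.4984 0.1519 0.029 ] d_tool mm [ 0.5  5.2 -0.1] rot deg [-0.03 -0.    0.  ] F [ 0.35 -0.2  -1.79] t 19.25
[0.03  0.036 0.033]
```

View pics/w15.png

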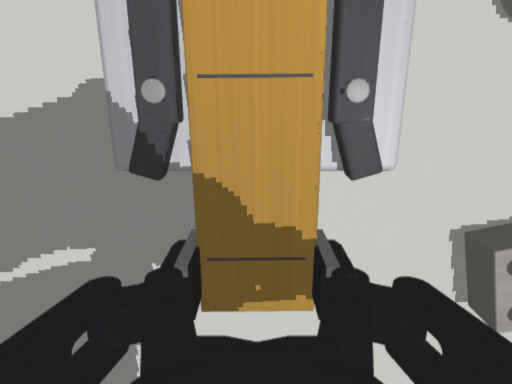

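View pics/z15.png

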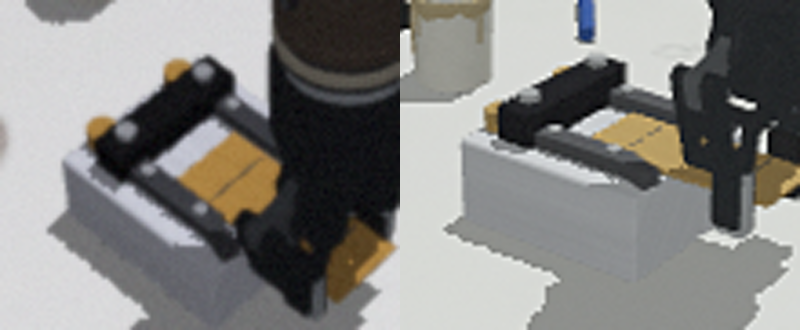

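The plate is between the guides (screws at (153,90) and (358,90), middle 255.5, against a plate middle of 256), about 17–20 mm short of the stop. I'll feel for the floor.

servo_tool --steps '[{"grip": 0, "tx": 0.5, "ty": 0, "tz": 0, "ax": 0, "ay": 0, "az": 0}, {"grip": 0, "tx": 0.3, "ty": 0, "tz": 0, "ax": 0, "ay": 0, "az": 0}, {"grip": 0, "tx": 0, "ty": 0, "tz": 0, "ax": 0, "ay": 0, "az": 0}, {"grip": 0, "tx": 0, "ty": 0, "tz": 0, "ax": 0, "ay": 0, "az": 0}]'

```text
t: 19.8
tcp_pos: [0.4987, 0.152, 0.0285]
eef_rot: [1.28, 1.162, -1.279]
contact_force: [-0.1, 0.3, -0.3]
width: 0.538
```

servo_tool --steps '[{"grip": 0, "tx": 0.4, "ty": 0, "tz": 0, "ax": 0, "ay": 0, "az": 0}, {"grip": 0, "tx": 0, "ty": 0, "tz": 0, "ax": 0, "ay": 0, "az": 0}, {"grip": 0, "tx": 0, "ty": 0, "tz": 0, "ax": 0, "ay": 0, "az": 0}]'

```text
t: 20.1
tcp_pos: [0.4987, 0.152, 0.0282]
eef_rot: [1.28, 1.162, -1.279]
contact_force: [-0.8, 0.5, 2.2]
width: 0.534
```

servo_tool --steps '[{"grip": 0, "tx": 0, "ty": 2, "tz": 0, "ax": 0, "ay": 0, "az": 0}, {"grip": 0, "tx": 0, "ty": 2, "tz": 0, "ax": 0, "ay": 0, "az": 0}, {"grip": 0, "tx": 0, "ty": 2, "tz": 0, "ax": 0, "ay": 0, "az": 0}, {"grip": 0, "tx": 0, "ty": 2, "tz": 0, "ax": 0, "ay": 0, "az": 0}, {"grip": 0, "tx": 0, "ty": 2, "tz": 0, "ax": 0, "ay": 0, "az": 0}, {"grip": 0, "tx": 0, "ty": 0, "tz": 0, "ax": 0, "ay": 0, "az": 0}, {"grip": 0, "tx": 0, "ty": 0, "tz": 0, "ax": 0, "ay": 0, "az": 0}]'

```text
t: 20.8
tcp_pos: [0.5093, 0.151, 0.0282]
eef_rot: [1.281, 1.161, -1.278]
contact_force: [0.0, 0.5, 5.6]
width: 0.534
```

Run:
```python
from h import *
plan([.5155,.1504,.0285],-.096,-1);print(bot.sense()["ft_torque"].round(3))
im=bot.read_camera("wrist"); cv2.imwrite("pics/w16.png",im[:,:,::-1])
a=bot.read_camera("scene")[200:290,165:275,::-1];b=bot.read_camera("side")[190:280,165:275,::-1]
cv2.imwrite("pics/z16.png",np.hstack([cv2.resize(x,(400,330),interpolation=2) for x in(a,b)]))
```

```text
tcp [0.5093 0.151  0.0282] d_tool mm [-0.3  6.2  0. ] rot deg [-0.02 -0.02 -0.11] F [0.03 0.46 5.59] t 20.8
[ 0.001 -0.183 -0.034]
```

View pics/z16.png

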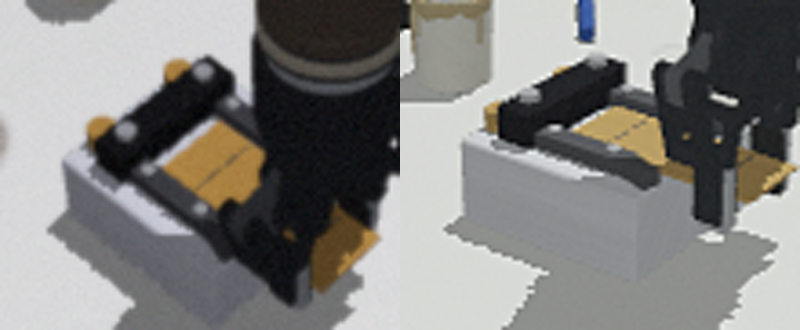

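There is still a gap of about 6–10 mm to the stop. I'll ease the down force a little and continue slowly.

servo_tool --steps '[{"grip": 0, "tx": -0.5, "ty": 1, "tz": 0, "ax": 0, "ay": 0, "az": 0}, {"grip": 0, "tx": 0, "ty": 1, "tz": 0, "ax": 0, "ay": 0, "az": 0}, {"grip": 0, "tx": 0, "ty": 1, "tz": 0, "ax": 0, "ay": 0, "az": 0}, {"grip": 0, "tx": 0, "ty": 1, "tz": 0, "ax": 0, "ay": 0, "az": 0}, {"grip": 0, "tx": 0, "ty": 0, "tz": 0, "ax": 0, "ay": 0, "az": 0}]'

```text
t: 21.45
tcp_pos: [0.512, 0.1505, 0.0283]
eef_rot: [1.279, 1.163, -1.281]
contact_force: [-1.1, -0.1, 5.6]
width: 0.54
```

servo_tool --steps '[{"grip": 0, "tx": 0, "ty": 1, "tz": 0, "ax": 0, "ay": 0, "az": 0}, {"grip": 0, "tx": 0, "ty": 0.5, "tz": 0, "ax": 0, "ay": 0, "az": 0}, {"grip": 0, "tx": 0, "ty": 0, "tz": 0, "ax": 0, "ay": 0, "az": 0}]'

```text
t: 21.75
tcp_pos: [0.5134, 0.1504, 0.0284]
eef_rot: [1.279, 1.163, -1.281]
contact_force: [-0.6, 0.1, 5.0]
width: 0.537
```

servo_tool --steps '[{"grip": 0, "tx": -0.3, "ty": 1, "tz": 0, "ax": 0, "ay": 0, "az": 0}, {"grip": 0, "tx": 0, "ty": 0.5, "tz": 0, "ax": 0, "ay": 0, "az": 0}, {"grip": 0, "tx": 0, "ty": 0, "tz": 0, "ax": 0, "ay": 0, "az": 0}]'

```text
t: 22.05
tcp_pos: [0.5149, 0.1502, 0.0285]
eef_rot: [1.279, 1.163, -1.281]
contact_force: [-1.1, -0.5, 3.8]
width: 0.539
```

servo_tool --steps '[{"grip": 0, "tx": 0, "ty": 1, "tz": 0, "ax": 0, "ay": 0, "az": 0}, {"grip": 0, "tx": 0, "ty": 0, "tz": 0, "ax": 0, "ay": 0, "az": 0}, {"grip": 0, "tx": 0, "ty": 0, "tz": 0, "ax": 0, "ay": 0, "az": 0}]'

```text
t: 22.35
tcp_pos: [0.5161, 0.1501, 0.0285]
eef_rot: [1.28, 1.162, -1.28]
contact_force: [-1.5, 0.9, 3.8]
width: 0.536
```

servo_tool --steps '[{"grip": 0, "tx": 0, "ty": 1, "tz": 0, "ax": 0, "ay": 0, "az": 0}, {"grip": 0, "tx": 0, "ty": 0, "tz": 0, "ax": 0, "ay": 0, "az": 0}, {"grip": 0, "tx": 0, "ty": 0, "tz": 0, "ax": 0, "ay": 0, "az": 0}]'

```text
t: 22.65
tcp_pos: [0.5162, 0.1501, 0.0285]
eef_rot: [1.279, 1.164, -1.282]
contact_force: [-3.6, 0.9, 6.1]
width: 0.537
```

servo_tool --steps '[{"grip": 0, "tx": 0, "ty": 1, "tz": 0, "ax": 0, "ay": 0, "az": 0}, {"grip": 0, "tx": 0, "ty": 0, "tz": 0, "ax": 0, "ay": 0, "az": 0}, {"grip": 0, "tx": 0, "ty": 0, "tz": 0, "ax": 0, "ay": 0, "az": 0}]'

```text
t: 22.95
tcp_pos: [0.5163, 0.15, 0.0284]
eef_rot: [1.278, 1.165, -1.284]
contact_force: [-4.2, 1.1, 7.6]
width: 0.537
```

Contact with the stop at TCP x 0.516, where 0.5155 was predicted. I'll add a bit more push and ease the down force.

servo_tool --steps '[{"grip": 0, "tx": -0.5, "ty": 1, "tz": 0, "ax": 0, "ay": 0, "az": 0}, {"grip": 0, "tx": 0, "ty": 0, "tz": 0, "ax": 0, "ay": 0, "az": 0}, {"grip": 0, "tx": 0, "ty": 0, "tz": 0, "ax": 0, "ay": 0, "az": 0}]'

```text
t: 23.25
tcp_pos: [0.5163, 0.15, 0.0285]
eef_rot: [1.277, 1.166, -1.285]
contact_force: [-4.7, 0.7, 7.9]
width: 0.536
```

servo_tool --steps '[{"grip": 0, "tx": -0.3, "ty": 1, "tz": 0, "ax": 0, "ay": 0, "az": 0}, {"grip": 0, "tx": 0, "ty": 0, "tz": 0, "ax": 0, "ay": 0, "az": 0}, {"grip": 0, "tx": 0, "ty": 0, "tz": 0, "ax": 0, "ay": 0, "az": 0}]'

```text
t: 23.55
tcp_pos: [0.5164, 0.1499, 0.0285]
eef_rot: [1.276, 1.167, -1.287]
contact_force: [-6.6, 1.8, 7.8]
width: 0.539
```

servo_tool --steps '[{"grip": 0, "tx": -0.5, "ty": 1, "tz": 0, "ax": 0, "ay": 0, "az": 0}, {"grip": 0, "tx": 0, "ty": 0, "tz": 0, "ax": 0, "ay": 0, "az": 0}, {"grip": 0, "tx": 0, "ty": 0, "tz": 0, "ax": 0, "ay": 0, "az": 0}, {"grip": 0, "tx": 0, "ty": 0, "tz": 0, "ax": 0, "ay": 0, "az": 0}]'

```text
t: 23.95
tcp_pos: [0.5165, 0.1499, 0.0285]
eef_rot: [1.275, 1.169, -1.288]
contact_force: [-8.9, 3.0, 7.3]
width: 0.538
```

Run:
```python
from h import *
plan([.5155,.1504,.0285],-.096,-1);print(bot.sense()["ft_torque"].round(3))
im=bot.read_camera("wrist"); cv2.imwrite("pics/w17.png",im[:,:,::-1])
a=bot.read_camera("scene")[200:290,165:275,::-1];b=bot.read_camera("side")[190:280,165:275,::-1]
cv2.imwrite("pics/z17.png",np.vstack([np.hstack([cv2.resize(x,(380,290),interpolation=2) for x in(a,b)]),np.hstack([cv2.resize(im[:,:,::-1],(380,285)),np.zeros((285,380,3),np.uint8)])]))
```

```text
tcp [0.5165 0.1499 0.0285] d_tool mm [ 0.  -1.  -0.4] rot deg [-0.06  0.07  0.57] F [-8.89  2.99  7.31] t 23.95
[0.39  0.941 0.034]
```

View pics/z17.png

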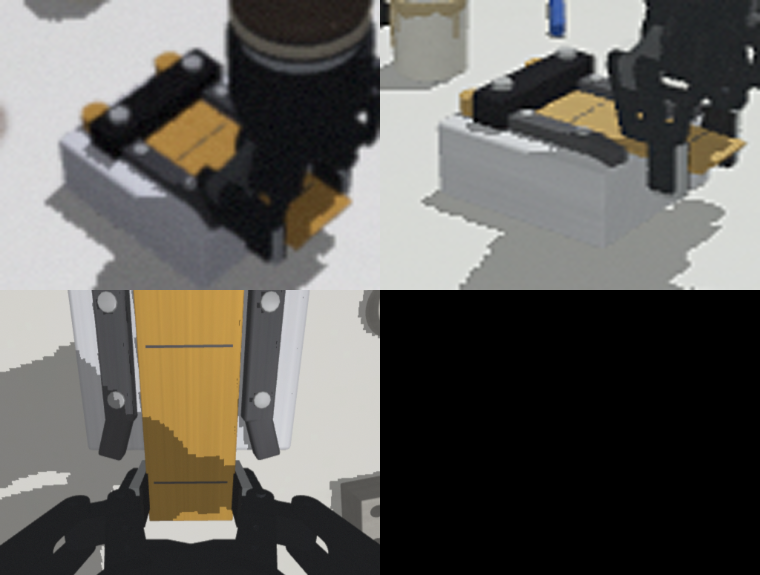

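The plate bears on the stop with about 8.9 N and sits between the guides. I'll relax the push partly, then release.

servo_tool --steps '[{"grip": 0, "tx": -0.6, "ty": -1.5, "tz": 0, "ax": 0, "ay": 0, "az": 0}, {"grip": 0, "tx": -0.3, "ty": -1, "tz": 0, "ax": 0, "ay": 0, "az": 0}, {"grip": 0, "tx": 0, "ty": 0, "tz": 0, "ax": 0, "ay": 0, "az": 0}]'

```text
t: 24.4
tcp_pos: [0.5162, 0.1497, 0.0294]
eef_rot: [1.277, 1.165, -1.284]
contact_force: [-4.4, 1.4, -0.8]
width: 0.539
```

servo_tool --steps '[{"grip": 0, "tx": 0.5, "ty": -0.5, "tz": 0, "ax": 0, "ay": 0, "az": 0}, {"grip": 0, "tx": 0, "ty": 0, "tz": 0, "ax": 0, "ay": 0, "az": 0}]'

```text
t: 24.6
tcp_pos: [0.5164, 0.1497, 0.0294]
eef_rot: [1.278, 1.164, -1.284]
contact_force: [-5.6, 1.7, -0.4]
width: 0.53
```

servo_tool --steps '[{"grip": 60, "tx": 0, "ty": 0, "tz": 0, "ax": 0, "ay": 0, "az": 0}, {"grip": 75, "tx": 0, "ty": 0, "tz": 0, "ax": 0, "ay": 0, "az": 0}, {"grip": 100, "tx": 0, "ty": 0, "tz": 0, "ax": 0, "ay": 0, "az": 0}, {"grip": 100, "tx": 0, "ty": 0, "tz": 0, "ax": 0, "ay": 0, "az": 0}, {"grip": 100, "tx": 0, "ty": 0, "tz": 0, "ax": 0, "ay": 0, "az": 0}]'

```text
t: 25.1
tcp_pos: [0.5191, 0.15, 0.0308]
eef_rot: [1.281, 1.161, -1.279]
contact_force: [-0.8, -0.3, -0.4]
width: 1.001
```

Run:
```python
from h import *
s=bot.sense();print(s["tcp_pos"],s["contact_force"],s["width"])
im=bot.read_camera("wrist"); cv2.imwrite("pics/w18.png",im[:,:,::-1])
```

```text
[0.51911966 0.14998945 0.03078758] [-0.75193538 -0.28183124 -0.40487575] 1.0008091517541622
```

View pics/w18.png

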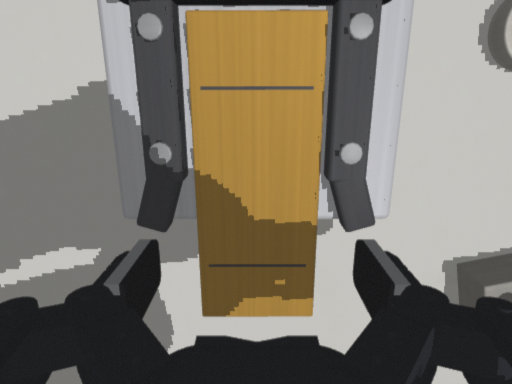

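The jaws are open and the plate lies straight, but there is a thin pale strip (rows 6–13) between its far end and the stop. I'll lift straight up and measure it.

servo_tool --steps '[{"grip": 100, "tx": -10, "ty": 0, "tz": 0, "ax": 0, "ay": 0, "az": 0}, {"grip": 100, "tx": -30, "ty": 0, "tz": 0, "ax": 0, "ay": 0, "az": 0}, {"grip": 100, "tx": -30, "ty": 10, "tz": 0, "ax": 0, "ay": 0, "az": 0}, {"grip": 100, "tx": -20, "ty": 20, "tz": 0, "ax": 0, "ay": 0, "az": 0}, {"grip": 100, "tx": 0, "ty": 20, "tz": 0, "ax": 0, "ay": 0, "az": 0}, {"grip": 100, "tx": 0, "ty": 0, "tz": 0, "ax": 0, "ay": 0, "az": 0}, {"grip": 100, "tx": 0, "ty": 0, "tz": 0, "ax": 0, "ay": 0, "az": 0}, {"grip": 100, "tx": 0, "ty": 0, "tz": 0, "ax": 0, "ay": 0, "az": 0}]'

```text
t: 25.95
tcp_pos: [0.5663, 0.145, 0.1195]
eef_rot: [1.278, 1.164, -1.282]
contact_force: [0.1, -0.4, 0.1]
width: 0.999
```

Run:
```python
from h import *
s=bot.sense();print(s["tcp_pos"],s["contact_force"],s["width"])
m=bot.camera_model("wrist");np.save('m19.npy',m,allow_pickle=True)
im=bot.read_camera("wrist"); cv2.imwrite("pics/w19.png",cv2.resize(im[:,:,::-1],(798,598),interpolation=2));cv2.imwrite("pics/w19r.png",im[:,:,::-1])
```

```text
[0.56626111 0.14503258 0.11950804] [ 0.11229393 -0.3507588   0.10727753] 0.999305513508536
```

View pics/w19.png

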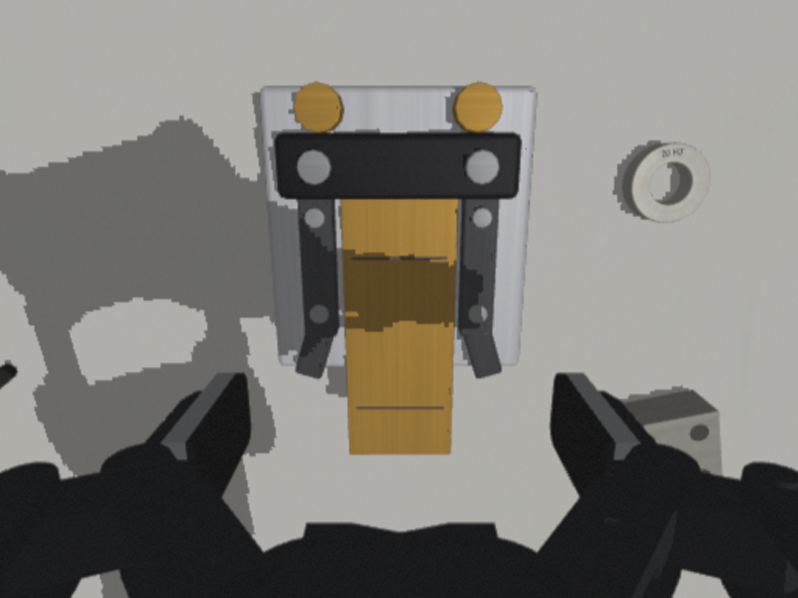

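Run:
```python
from h import *
m=np.load('m19.npy',allow_pickle=True).item();im=cv2.imread('pics/w19r.png')
hsv=cv2.cvtColor(im,cv2.COLOR_BGR2HSV);pm=cv2.inRange(hsv,(10,60,40),(30,255,255))
q=pm.copy();q[:100]=0
v=[np.where(q[:,u]>0)[0].max() for u in range(228,286,6)];vt=[np.where(q[:,u]>0)[0].min() for u in range(228,286,6)];print(v,vt)
ends=[ray(m,u,np.median(v)+.5,.053) for u in (225,288)];pe=ray(m,256.5,np.median(v)+.5,.053)
# plate sides
S=[]
for r in range(150,280,10):
    u=np.where(q[r,210:305]>0)[0]+210;S.append(((u.min()),u.max()+1,r))
L=np.array([ray(m,a,r,.053) for a,b,r in S]);Rr=np.array([ray(m,b,r,.053) for a,b,r in S]);C=(L+Rr)/2
print("width",np.linalg.norm(L-Rr,axis=1).round(4)[[0,6,12]],"plate yaw",np.polyfit(C[:,0],C[:,1],1)[0])
f=lambda x,y,z:ray(m,x*512/798,y*384/598,z)
fl,fr=f(279,365,.05),f(521,365,.05)
print("block front",fl.round(4),fr.round(4),np.linalg.norm(fl-fr),"yaw",np.arctan2((fl-fr)[0],(fl-fr)[1]))
mid=(fl+fr)/2;ax=np.array([np.cos(-.096),np.sin(-.096)]);print("plate end",pe.round(4),"overhang",(mid-pe)[:2]@ax)
sc=[f(*p) for p in((313,217,.061),(319,314,.061),(482,217,.061),(478,314,.061))];ms=[(sc[0]+sc[2])/2,(sc[1]+sc[3])/2]
print("guide mids",np.round(ms,4),"yaw",np.arctan2(*(ms[0]-ms[1])[[1,0]]))
n=np.array([-ax[1],ax[0]]);c0=C[6][:2];
for k in(0,6,12):print("lat off",(C[k][:2]-ms[1][:2])@n)
se=f(398,198,.072);rear=[ray(m,256,np.median(vt)-.5,.053)];print("stop top edge",se.round(4),"to plate end",(se-pe)[:2]@ax, "block-stop",(se-mid)[:2]@ax)
```

```text
[np.int64(291), np.int64(291), np.int64(291), np.int64(291), np.int64(291), np.int64(291), np.int64(291), np.int64(291), np.int64(291), np.int64(291)] [np.int64(127), np.int64(127), np.int64(127), np.int64(127), np.int64(127), np.int64(127), np.int64(127), np.int64(127), np.int64(127), np.int64(127)]
width [0.0475 0.0467 0.0473] plate yaw -0.09227367855722521
block front [0.5468 0.2011 0.05  ] [0.5363 0.0925 0.05  ] 0.1090792212608293 yaw 0.09585313485318711
plate end [0.4977 0.1511 0.053 ] overhang 0.04402036902800731
guide mids [[0.6095 0.1413 0.061 ]
 [0.5695 0.1448 0.061 ]] yaw -0.08682127899810174
lat off -0.00020538943322796584
lat off -0.0005311701253861253
lat off -0.0008943022382118205
stop top edge [0.618  0.1402 0.072 ] to plate end 0.12072433548396133 block-stop 0.07670396645595402
```

Run:
```python
from h import *
m=bot.camera_model("wrist");s=bot.sense();R1=R.from_rotvec(s["eef_rot"]).as_matrix();T=m["world_to_cam"]
p18=np.array([.51912,.14999,.03079]);R18=R.from_rotvec([1.281,1.161,-1.279]).as_matrix()
Tc=np.eye(4);Tc[:3,:3]=R1;Tc[:3,3]=s["tcp_pos"];A=T@Tc
T8=np.eye(4);T8[:3,:3]=R18;T8[:3,3]=p18;m["world_to_cam"]=A@np.linalg.inv(T8)
im=cv2.imread('pics/w18.png')
print([im[r,256].tolist() for r in range(0,18)])
for r in(4,5,6,7):print(r,ray(m,256,r,.05).round(4),ray(m,256,r,.053).round(4))
print(ray(m,256,12.5,.053).round(4),ray(m,256,13.5,.053).round(4))
pe=ray(m,256,317,.053);print("front end",pe.round(4))
for (x,y) in((122,219),(392,219)):print("block front",ray(m,x,y,.05).round(4))
```

```text
[[22, 20, 21], [21, 20, 20], [22, 21, 21], [24, 24, 23], [41, 39, 38], [104, 102, 101], [171, 167, 166], [187, 182, 181], [188, 183, 182], [180, 179, 179], [114, 145, 172], [71, 135, 171], [68, 139, 178], [66, 139, 179], [67, 139, 179], [68, 139, 180], [68, 139, 180], [69, 141, 181]]
4 [0.6181 0.1401 0.05  ] [0.6174 0.1401 0.053 ]
5 [0.6178 0.1401 0.05  ] [0.6171 0.1402 0.053 ]
6 [0.6175 0.1401 0.05  ] [0.6168 0.1402 0.053 ]
7 [0.6172 0.1402 0.05  ] [0.6165 0.1402 0.053 ]
[0.6149 0.1404 0.053 ] [0.6146 0.1404 0.053 ]
front end [0.4975 0.1518 0.053 ]
block front [0.5462 0.2011 0.05  ]
block front [0.5359 0.0932 0.05  ]
```

The gap is about 2 mm: the plate's far end is at 0.6156 against the stop's foot at 0.6178, and it overhangs about 44 mm instead of 42. That is inside the limit but with little margin. I'll nudge it home with shut fingers on its front end.

Run:
```python
from h import *
plan([.4727,.1539,.042],-.096,-1)
```

```text
tcp [0.5663 0.1451 0.1194] d_tool mm [ 77.7 -93.8   0.2] rot deg [-0.01  0.04  0.16] F [-0.85 -0.4  -1.12] t 26.0
```

servo_tool --steps '[{"grip": 0, "tx": 0, "ty": -15, "tz": 0, "ax": 0, "ay": 0, "az": 0}, {"grip": 0, "tx": 0, "ty": -30, "tz": 0, "ax": 0, "ay": 0, "az": 0}, {"grip": 0, "tx": 0, "ty": -30, "tz": 0, "ax": 0, "ay": 0, "az": 0}, {"grip": 0, "tx": 0, "ty": -19, "tz": 0, "ax": 0, "ay": 0, "az": 0}, {"grip": 0, "tx": 0, "ty": 0, "tz": 0, "ax": 0, "ay": 0, "az": 0}, {"grip": 0, "tx": 20, "ty": 0, "tz": 0, "ax": 0, "ay": 0, "az": 0}, {"grip": 0, "tx": 30, "ty": 0, "tz": 0, "ax": 0, "ay": 0, "az": 0}, {"grip": 0, "tx": 27, "ty": 0, "tz": 0, "ax": 0, "ay": 0, "az": 0}, {"grip": 0, "tx": 0, "ty": 0, "tz": 0, "ax": 0, "ay": 0, "az": 0}, {"grip": 0, "tx": 0, "ty": 0, "tz": 0, "ax": 0, "ay": 0, "az": 0}]'

```text
t: 27.0
tcp_pos: [0.4746, 0.1541, 0.0431]
eef_rot: [1.279, 1.162, -1.281]
contact_force: [-0.4, -0.3, 0.6]
width: -0.003
```

Run:
```python
from h import *
plan([.4727,.1539,.042],-.096,-1)
im=bot.read_camera("wrist"); cv2.imwrite("pics/w20.png",im[:,:,::-1])
```

```text
tcp [0.4746 0.1541 0.0431] d_tool mm [ 1.1 -1.9  0.4] rot deg [-0.03  0.02  0.05] F [-0.43 -0.3   0.58] t 27.0
```

View pics/w20.png

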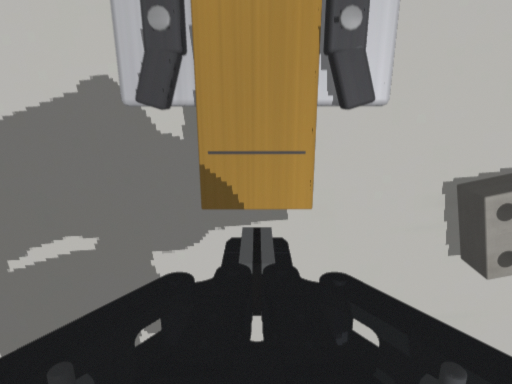

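The shut fingers (257,228) stand centred in front of the plate's end (row 209). I'll push forward slowly.

servo_tool --steps '[{"grip": 0, "tx": 0, "ty": 3, "tz": 0, "ax": 0, "ay": 0, "az": 0}, {"grip": 0, "tx": 0, "ty": 3, "tz": 0, "ax": 0, "ay": 0, "az": 0}, {"grip": 0, "tx": 0, "ty": 2, "tz": 0, "ax": 0, "ay": 0, "az": 0}, {"grip": 0, "tx": 0, "ty": 0, "tz": 0, "ax": 0, "ay": 0, "az": 0}, {"grip": 0, "tx": 0, "ty": 0, "tz": 0, "ax": 0, "ay": 0, "az": 0}]'

```text
t: 27.55
tcp_pos: [0.4827, 0.1534, 0.0436]
eef_rot: [1.28, 1.162, -1.28]
contact_force: [-0.5, -0.1, 0.2]
width: -0.003
```

servo_tool --steps '[{"grip": 0, "tx": 0, "ty": 1, "tz": 0, "ax": 0, "ay": 0, "az": 0}, {"grip": 0, "tx": 0, "ty": 1, "tz": 0, "ax": 0, "ay": 0, "az": 0}, {"grip": 0, "tx": 0, "ty": 0, "tz": 0, "ax": 0, "ay": 0, "az": 0}]'

```text
t: 27.85
tcp_pos: [0.4846, 0.1532, 0.0433]
eef_rot: [1.28, 1.162, -1.28]
contact_force: [0.3, -0.8, 0.0]
width: -0.001
```

servo_tool --steps '[{"grip": 0, "tx": 0, "ty": 1, "tz": 0, "ax": 0, "ay": 0, "az": 0}, {"grip": 0, "tx": 0, "ty": 1, "tz": 0, "ax": 0, "ay": 0, "az": 0}, {"grip": 0, "tx": 0, "ty": 0, "tz": 0, "ax": 0, "ay": 0, "az": 0}]'

```text
t: 28.15
tcp_pos: [0.4861, 0.153, 0.0432]
eef_rot: [1.279, 1.163, -1.281]
contact_force: [-0.6, 1.0, -0.3]
width: 0.002
```

servo_tool --steps '[{"grip": 0, "tx": 0, "ty": 1, "tz": 0, "ax": 0, "ay": 0, "az": 0}, {"grip": 0, "tx": 0, "ty": 0.5, "tz": 0, "ax": 0, "ay": 0, "az": 0}, {"grip": 0, "tx": 0, "ty": 0, "tz": 0, "ax": 0, "ay": 0, "az": 0}]'

```text
t: 28.45
tcp_pos: [0.4863, 0.1528, 0.0429]
eef_rot: [1.278, 1.164, -1.283]
contact_force: [-4.3, 2.0, 2.1]
width: -0.0
```

servo_tool --steps '[{"grip": 0, "tx": 0, "ty": 1, "tz": 0, "ax": 0, "ay": 0, "az": 0}, {"grip": 0, "tx": 0, "ty": 0.5, "tz": 0, "ax": 0, "ay": 0, "az": 0}, {"grip": 0, "tx": 0, "ty": 0, "tz": 0, "ax": 0, "ay": 0, "az": 0}]'

```text
t: 28.75
tcp_pos: [0.4865, 0.1526, 0.0425]
eef_rot: [1.277, 1.166, -1.285]
contact_force: [-7.2, 0.1, 2.7]
width: -0.0
```

The plate stiffened almost at once, with 7 N on the stop, so it is home. Now I'll back off gently and lift clear.

servo_tool --steps '[{"grip": 0, "tx": 0, "ty": 0, "tz": 0, "ax": 0, "ay": 0, "az": 0}, {"grip": 0, "tx": 0, "ty": -1, "tz": 0, "ax": 0, "ay": 0, "az": 0}, {"grip": 0, "tx": 0, "ty": -1, "tz": 0, "ax": 0, "ay": 0, "az": 0}, {"grip": 0, "tx": 0, "ty": -1, "tz": 0, "ax": 0, "ay": 0, "az": 0}, {"grip": 0, "tx": 0, "ty": -3, "tz": 0, "ax": 0, "ay": 0, "az": 0}, {"grip": 0, "tx": 0, "ty": -10, "tz": 0, "ax": 0, "ay": 0, "az": 0}, {"grip": 0, "tx": 0, "ty": -15, "tz": 0, "ax": 0, "ay": 0, "az": 0}, {"grip": 0, "tx": 0, "ty": 0, "tz": 0, "ax": 0, "ay": 0, "az": 0}]'

```text
t: 29.55
tcp_pos: [0.4569, 0.1557, 0.0433]
eef_rot: [1.279, 1.163, -1.28]
contact_force: [0.4, 1.1, -0.9]
width: 0.004
```

servo_tool --steps '[{"grip": 0, "tx": -30, "ty": 0, "tz": 0, "ax": 0, "ay": 0, "az": 0}, {"grip": 0, "tx": -30, "ty": 10, "tz": 0, "ax": 0, "ay": 0, "az": 0}, {"grip": 0, "tx": -30, "ty": 30, "tz": 0, "ax": 0, "ay": 0, "az": 0}, {"grip": 0, "tx": -10, "ty": 30, "tz": 0, "ax": 0, "ay": 0, "az": 0}, {"grip": 0, "tx": 0, "ty": 10, "tz": 0, "ax": 0, "ay": 0, "az": 0}, {"grip": 0, "tx": 0, "ty": 0, "tz": 0, "ax": 0, "ay": 0, "az": 0}, {"grip": 0, "tx": 0, "ty": 0, "tz": 0, "ax": 0, "ay": 0, "az": 0}, {"grip": 0, "tx": 0, "ty": 0, "tz": 0, "ax": 0, "ay": 0, "az": 0}]'

```text
t: 30.35
tcp_pos: [0.5357, 0.1479, 0.1416]
eef_rot: [1.277, 1.165, -1.283]
contact_force: [-0.4, -0.4, -0.3]
width: -0.0
```

Run:
```python
from h import *
s=bot.sense();print(s["tcp_pos"],s["contact_force"],s["t"])
m=bot.camera_model("wrist");np.save('m21.npy',m,allow_pickle=True)
im=bot.read_camera("wrist");cv2.imwrite("pics/w21.png",im[:,:,::-1])
```

```text
[0.53572895 0.14785362 0.14160381] [-0.36794277 -0.41371927 -0.25737544] 30.35
```

View pics/w21.png

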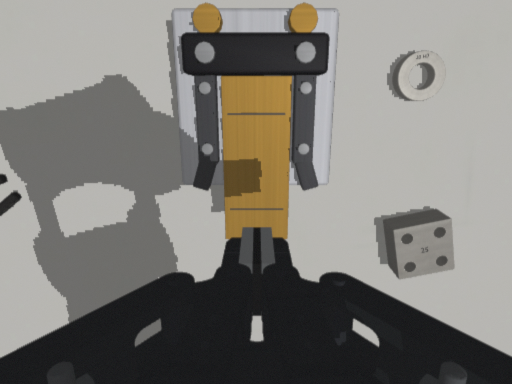

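Run:
```python
from h import *
m=np.load('m21.npy',allow_pickle=True).item()
ax=np.array([np.cos(-.094),np.sin(-.094)])
im=cv2.imread('pics/w21.png');hsv=cv2.cvtColor(im,cv2.COLOR_BGR2HSV);pm=cv2.inRange(hsv,(10,60,40),(30,255,255));pm[:70]=0
v=[np.where(pm[:260,u]>0)[0].max() for u in(228,231,234,280,283,286)];print(v)
pe=ray(m,257,np.median(v)+.5,.053)
g=cv2.cvtColor(im,cv2.COLOR_BGR2GRAY);print(g[178:192,192],g[178:192,326])
fl,fr=ray(m,183,185.5,.05),ray(m,331,185.5,.05);mid=(fl+fr)/2
print("overhang",(mid-pe)[:2]@ax, np.linalg.norm(fl-fr))
a=bot.read_camera("scene")[200:290,165:275,::-1];b=bot.read_camera("side")[190:280,165:275,::-1]
cv2.imwrite("pics/z21.png",np.hstack([cv2.resize(x,(400,330),interpolation=2) for x in(a,b)]))
```

```text
[np.int64(238), np.int64(238), np.int64(238), np.int64(238), np.int64(239), np.int64(238)]
[104 105 105 102 101  97 105 158 176 180 182 183 182 182] [180 180 179 179 175 164 158 175 182 183 182 183 183 182]
overhang 0.041544883695450945 0.10989457077482717
```

View pics/z21.png

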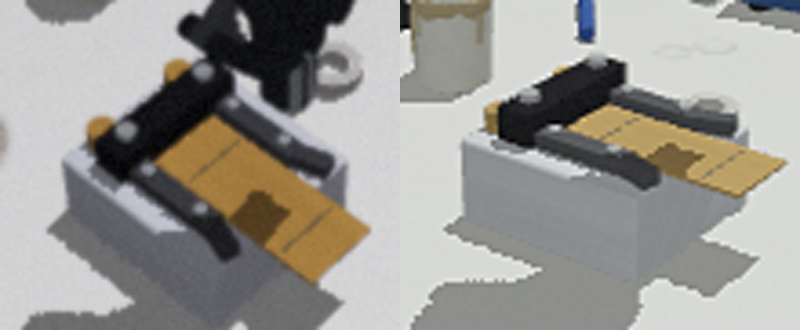

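The overhang is now 41.5 mm (42 nominal). The plate lies flat between the guides against the stop, the arm is clear of it, and the ring and setup block have not moved. I'll hand it in.

Run:
```python
from plant import bot
print(bot.sign_off())
```

```text
the job is handed in; nothing more can be done
None
```

The plate is home in the checking block and released, and I handed the job in at about 30 s of the 72 s allowed. No verdict came back, so the result rests on my own checks.

- **Tray:** I pressed the plate with about 10–13 N (13.6 N at most) and slid it out. The overhang measured 36 mm from the shoes and 39–40 mm from the rail ends. The two disagree slightly, but both are inside the 18–56 mm limit.
- **Carrying:** I pinched it by its two sides, and it did not sag or slip while carried.
- **Seating:** I laid it between the guides and pushed it against the stop. The wrist sensor read about 9 N.
- **Correction:** After release, the wrist view suggested a gap of about 2 mm to the stop. I pushed the front end with shut fingers to about 7 N and it moved less than about 1 mm, so the camera probably overstated the gap.
- **Last checks:** The front overhang was 41.5 mm, against 42 mm when home. Before the final nudge, the plate was within 1 mm of the middle of the guides and its yaw matched theirs within about 0.006 rad. The pictures show it flat, with nothing touching it. The ring and setup block look undisturbed; I did not measure how far any bystander moved.

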